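# Close up the loaded ring polisher and hold its lid at half turn

## Robot

A 6-joint arm with a two-finger parallel gripper is mounted at the origin on the work surface. World frame = base frame: x ahead of the robot, y to its left, z up, the work surface at z = 0. Lengths are in mm, angles in degrees, forces in N, time in s.
With the tool pointing down it reaches from about 300 to 875 mm from the base axis. Payload 4.2 kg.
Tool frame: the origin (TCP) lies between the finger pads; the fingertips stand 19 mm ahead of it and the grasp point (between the pads) is the TCP; z points along the fingers, y is the direction in which the jaws open and shut (so a half turn about z gives the same grasp; the last joint's range is limited). The gripper opens to 85 mm and grips with 20 to 120 N. Pads are 22 mm wide; open, the fingers measure 114 mm over their backs; the gripper's body (76 mm by 85 mm) begins 54 mm behind the grasp point. The pads swing forward as they close: fully open they stand 13 mm farther back than shut.
Start: joints at [-67.609, 18.312, 89.639, -0, 72.044, -1.146], TCP at [229.627, -527.176, 210.538] pointing down, gripper open.
Joint ranges: [-177.97, 177.97], [-48.28, 115.42], [12.27, 149.76], [-77.06, 257.06], [2.81, 150.46], [-146.56, 146.56]. Speed limits (degrees/s): [147.25, 147.25, 180, 180, 180, 180].

## Interface

Orientations are given as a 3x3 rotation matrix whose columns are the frame's x, y, z axes.
In Python, from station import observe, cams, job, spotter gives the robot as it stands. The module is installed in compiled form; this text tells all that it offers.
- The arm moves only by the shell command python3 -m jog 'ROWS'. ROWS is JSON, a list of rows, each an object with "delta_pos": the shift along the tool's x, y, z in cm, a list of three; "delta_rot": the turn, a rotation vector about the tool's x, y, z in degrees, a list of three; "jaw": the finger opening in cm, from 0 to 8.54. In form: [{"delta_pos": [dx, dy, dz], "delta_rot": [rx, ry, rz], "jaw": jaw}, ...]. A call has 1 to 12 rows; each row is the pose to reach, as a shift and turn from the pose commanded when the call began, along the tool's axes at that moment; what a row does not reach only later rows make up. A row lasts 1/10 s, in which the tool goes at most 50 mm and 8.59 degrees, less where a joint would pass 70% of its speed; a pose out of reach is approached as far as the arm can. A call with a gripper value outside its range is refused whole. The fingers move at their own pace and stop on an object; the grip force is fixed at half the most. Time passes only in rows, so rows that repeat a pose let the fingers close. It gives the time, the measured TCP pose, the force and the opening at its end, in the units of the state.
- observe(): the state, without advancing time (a new reading comes with each control period).
- cams.camera(name): name is "side" or "top"; returns a dict with "pixels" (480x640x3 uint8, red, green, blue), "camera_matrix" (3x3 intrinsics, pixels), "position" and "attitude" of the camera in the world. Camera axes: x right, y down, z forward; pixel columns grow to the right and rows downward; lengths in mm; the calibration is good to about 2 mm. A picture is of the moment at which its call begins. There is no depth.
- job.close_job(): hands the job in, once; it reports no verdict.
Trained networks look in a picture, given as the dict that the camera call returned (one of the last four; its "shot" number tells which), for a name from the list of things; names that differ only in an ending like _2 or _b are one class to them, and where a whole thing is asked for, a point or a joint stands for the part that bears it (a point fixed in the world has none). Each returns a list of dicts, best first, with "confidence" (0 to 1); they miss things now and then, are a little off and sometimes report something else, mostly with a low value. They report only what shows in the picture. A call takes as long as a camera call. They do not tell look-alikes from the thing itself.
- spotter.trace(picture, thing): "pixels" (480x640 bool, what is visible of it) and "rect" ([left, top, right, bottom] in pixels, round what is visible of it).
- spotter.landmark_of(picture, thing): "uv" ([column, row] in pixels: a listed point, or the origin of a listed thing).
The state is a dict: "time": time; "q": joint angles; "joint_velocities": joint speeds; "joint_efforts": joint torques, N m; "eef_pos": TCP position; "orientation": TCP orientation; "contact_force": force on the tool from outside, world axes, zero at the start; "wrist_torque": the same for the moment, N m; "opening": finger opening in mm.
Only numpy, scipy, OpenCV 4.12 (cv2) and the standard library are available. Lean on these libraries where they do the work, as an engineer would, in place of code of your own. Each camera call takes 0.05 s, during which the arm holds its last target.

## Task

The ring polisher on the goldsmith's bench is loaded. First push its sieve drawer fully shut; then set the bar-handled bayonet lid into the mouth of the pot with its two lugs through the two gaps, and turn it clockwise (seen from above) by half its quarter turn, so that the bar points at the two raised nibs on the rim, without ever turning it so far that it pushes the lock catch. The lid is sprung and would turn back: finish while still gripping it and holding it there, and leave the other things on the bench alone.

Things in the scene. Friction and masses are not known exactly. Their poses are not given: they have to be found in the camera images.
- polisher: Ring polisher, fixed to the bench: grey box 170 x 150 x 60 mm (x, y, z) with an open aluminium pot on top, 100 mm across outside, rim at z = 115 mm. Origin: centre of the box's underside, on the pot's vertical axis; z up; -x is the front, with the drawer. The seated lid's origin stands at z = 102 mm on this axis, where it has about 3 mm of play upwards and sideways.
- mouth (a point): Centre of the pot's mouth, level with the rim; axes as the polisher's. The mouth is 84 mm across, narrowed at the rim by a ledge 5 mm thick to about 61 mm, but for two opposite entry gaps 20 mm wide (in y), on the +x and -x sides. The lid drops in with its bar along x, either way round, until its disc rests on the rim; stops let it turn only clockwise seen from above, 90 degrees in all.
- gap (a point): Middle of the entry gap on the polisher's +x side, 36 mm from the pot's axis, level with the rim. The other gap lies opposite. From about 6 degrees of turn on, two sprung tabs under the ledge push the lugs back, with 0.05 to 0.2 N m growing with the turn, 0.12 N m at the half turn; a lid let go there turns back.
- nib (a point): Top of one half-turn nib, 8 x 4 mm, standing 3 mm above the pot's rim just outside the lid's disc, 54 mm from the pot's axis, 45 degrees clockwise (seen from above) from the +x gap. A second nib lies opposite. At the half turn the lid's bar lies on the line through both nibs. From about 60 degrees on, one lug pushes the lock catch.
- lid: Bayonet lid, loose, about 0.13 kg, upright on the bench. Origin: centre of its underside; z up. Aluminium plug 56 mm across, 13 mm high, with two lugs at its foot on +x and -x (each 14 mm wide in y, 5 mm high, reaching 39 mm from the axis); above it a grey disc 92 mm across, z = 13 to 17 mm; on top a black bar grip. A half turn about z gives the same lid.
- lid_bar (a point): Middle of the top of the lid's bar grip, 45 mm above the lid's underside; axes as the lid's. The bar is 70 mm long in x, in line with the lugs, 14 mm thick in y and 28 mm high, down to the disc.
- drawer_front (a point): Centre of the outer face of the drawer's front panel (panel 146 mm wide, 48 mm high, this point 30 mm above the bench). The face looks to the polisher's -x; push it along the polisher's +x. Shut, it lies 93 mm in front of the polisher's origin. The panel is flat but for a thin strip near its top, seen only.
- drawer (a joint): How far the sieve drawer is open, m: 0 is fully shut (end stop), up to 0.07; it grows as the drawer comes out to the polisher's -x. It slides with about 1.5 N of friction and stays where it is left.
- catch (a joint): Lock catch: a sprung steel pawl 6 mm thick that reaches through the pot's wall below the ledge, pivoted in a small round boss 12 mm across outside the wall, 74 degrees clockwise from the +x gap. Value: how far it is pushed aside, rad; 0 at rest. A lug that turns past about 60 degrees pushes it with about 1 N and clicks past it towards the end of the quarter turn.
- dust_cap: Plain round dust cap, not for this job: grey disc 92 mm across, 14 mm high, with a round black knob 24 mm across up to z = 36 mm, no lugs. Loose. Origin: centre of its underside.
- paste_jar: Amber glass jar with a steel cap, 54 mm across, 60 mm high. Loose, bystander. Origin: centre of its underside.
- bench_block: Steel bench block 65 x 65 x 20 mm. Loose, bystander. Origin: centre of its underside.
Mind the look-alikes: they are no part of the job. What is shaped like the lid but orange, purple or turquoise is not meant.

How it is judged (in metres and radians):
On the way, in this order (a step that is already met when the one before it is completed fails the run):
1. the drawer is pushed shut (within 5 mm) while the lid is still off the pot (value of joint drawer below 0.005 m and horizontal distance between lid and polisher above 0.06 m), for 0.1 s.
2. the lid is in the pot's mouth with its lugs through the gaps, not yet turned (horizontal distance between lid and polisher below 0.006 m and z of lid in the frame of polisher below 0.107 m and angle between the x axis of lid and the x axis of polisher, either way round below 0.4 rad), for 0.05 s.
At the end, for the whole second after the job is handed in: Drawer within 5 mm of shut; lid seated in the pot (within 6 mm of its axis, lugs under the ledge, tipped less than 0.1 rad), turned clockwise 45 degrees from the gaps, give or take 8 degrees, still, catch not pushed, and the fingers still holding it with more than 1 N (value of joint drawer below 0.005 m and horizontal distance between lid and polisher below 0.006 m and z of lid in the frame of polisher below 0.107 m and angle between lid's own z axis and vertical below 0.1 rad and angle between the x axis of lid and the x axis of polisher, either way round between 0.645 and 0.925 rad and value of joint catch below 0.1 rad and angular speed of lid below 0.1 rad/s and contact force between the fingers and lid above 1 N); the arm keeps its last pose, push and grip.
It fails at once if the lid is turned into the lock: the catch is pushed aside by more than 0.12 rad (value of joint catch above 0.12 rad).
It fails at once if a bystander is moved by more than 30 mm (distance of any of dust_cap, paste_jar, bench_block from where it was at the start of the episode above 0.03 m).
It also fails if it takes over 64 s, if anything falls off the work surface, if the arm or the gripper's body presses on something with over 40 N, if the wrist force passes 120 N, or if a joint passes its speed limit or range.

## Working session

There is one attempt and no reset: what is moved stays moved. The work goes in short steps, Python scripts to look and compute and a shell command to move; the robot and the scene stay as the last step left them, time stands still between calls to the robot, and variables do not carry over. Pictures are saved under pics/ and viewed, and the job is handed in when it is done.

```bash
mkdir -p pics; cat > h.py <<'E'
import numpy as np, cv2
from station import observe, cams, job, spotter
def snap(name, fn):
    p=cams.camera(name); cv2.imwrite('pics/'+fn+'.png', p['pixels'][:,:,::-1]); return p
def ray(p,uv):
    K=np.array(p['camera_matrix']);R=np.array(p['attitude']);c=np.array(p['position'])
    d=R@np.linalg.inv(K)@np.array([uv[0],uv[1],1.]); return c,d
def atz(p,uv,z):
    c,d=ray(p,uv); return c+d*(z-c[2])/d[2]
def proj(p,X):
    K=np.array(p['camera_matrix']);R=np.array(p['attitude']);c=np.array(p['position'])
    v=K@(R.T@(np.array(X)-c)); return v[:2]/v[2]
E
python3 - <<'E'
from h import *
t=snap('top','t0'); s=snap('side','s0')
for p in (t,s):
    print(p['position'],np.round(p['attitude'],2).tolist())
    for n in ['polisher','mouth','gap','nib','lid','lid_bar','drawer_front','dust_cap','paste_jar','bench_block','catch']:
        try: print(n,[(np.round(d['uv']).tolist(),round(d['confidence'],2)) for d in spotter.landmark_of(p,n)])
        except Exception as e: print(n,e)
o=observe(); print(o)
E
```

```text
[ 463.58881381   17.14441552 1368.74888123] [[0.01, -0.99, 0.11], [-1.0, -0.01, 0.01], [-0.01, -0.11, -0.99]]
polisher [([294.0, 241.0], 0.81)]
mouth [([291.0, 233.0], 0.6), ([301.0, 211.0], 0.36)]
gap [([286.0, 221.0], 0.62)]
nib [([299.0, 213.0], 0.85)]
lid [([495.0, 228.0], 0.82), ([378.0, 261.0], 0.74), ([439.0, 192.0], 0.67), ([441.0, 243.0], 0.6)]
lid_bar [([445.0, 244.0], 0.96), ([381.0, 261.0], 0.91), ([443.0, 189.0], 0.88), ([440.0, 242.0], 0.58)]
drawer_front [([316.0, 298.0], 0.94), ([293.0, 240.0], 0.67)]
dust_cap [([454.0, 295.0], 0.65)]
paste_jar [([172.0, 286.0], 0.9)]
bench_block [([173.0, 250.0], 0.84)]
catch it knows: bench_block, drawer_front, dust_cap, gap, lid, lid_bar, mouth, nib, paste_jar, polisher
[  89.17765801  613.32664296 1070.90574127] [[-0.78, -0.48, 0.4], [-0.62, 0.62, -0.47], [-0.02, -0.62, -0.79]]
polisher [([294.0, 268.0], 0.75)]
mouth [([289.0, 246.0], 0.58), ([272.0, 237.0], 0.18)]
gap [([273.0, 237.0], 0.93)]
nib [([276.0, 226.0], 0.89)]
lid [([336.0, 173.0], 0.95), ([371.0, 193.0], 0.79), ([379.0, 166.0], 0.72), ([352.0, 231.0], 0.64)]
lid_bar [
[... 520 characters left out ...]
441782e+01, -1.14416562e+00]), 'joint_velocities': array([ 0.00666854,  0.02368893,  0.03503225,  0.02290525, -0.14206627,
       -0.01537011]), 'joint_efforts': array([ 5.22334722e-04, -4.15420067e+01, -2.34419703e+01,  1.50648789e-04,
        2.67430078e-04, -1.66433983e-05]), 'eef_pos': array([ 229.63647987, -527.16428486,  210.52881181]), 'orientation': array([[ 9.16814616e-01,  3.99313107e-01,  4.64788225e-05],
       [ 3.99313109e-01, -9.16814615e-01, -5.12757803e-05],
       [ 2.21373726e-05,  6.55699880e-05, -9.99999998e-01]]), 'contact_force': array([ 0.5980421 , -0.08905841, -0.44519169]), 'wrist_torque': array([ 0.00712903, -0.03496635,  0.00789723]), 'opening': 85.41373281882433}
```

```bash
python3 - <<'E'
import cv2
t=cv2.imread('pics/t0.png'); s=cv2.imread('pics/s0.png')
cv2.imwrite('pics/t0c.png',cv2.resize(t[160:340,140:540],None,fx=2,fy=2,interpolation=cv2.INTER_CUBIC))
cv2.imwrite('pics/s0c.png',cv2.resize(s[120:400,190:440],None,fx=2.1,fy=2.1,interpolation=cv2.INTER_CUBIC))
E
```

```text
(no output)
```

View pics/t0c.png

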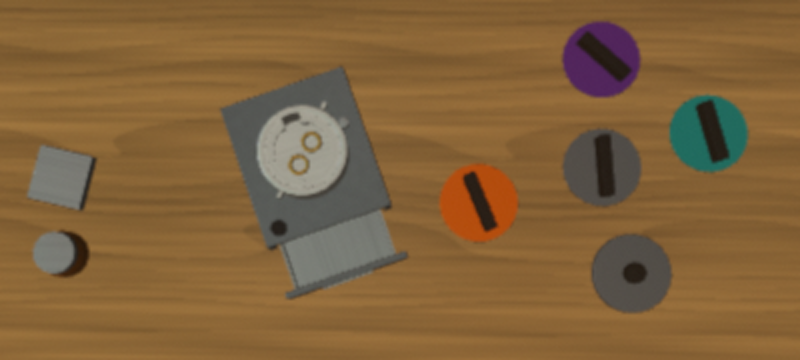

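View pics/s0c.png

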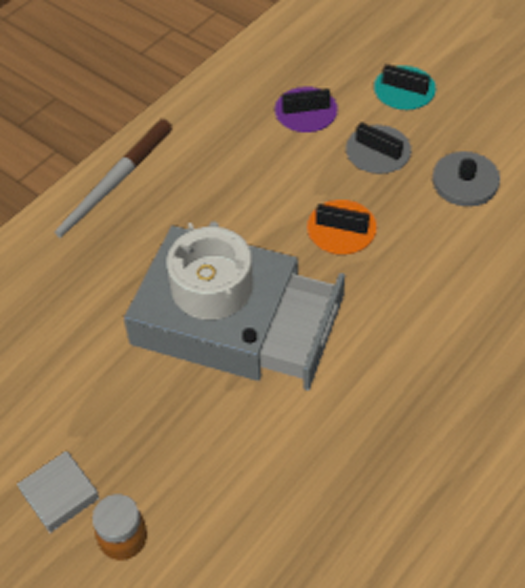

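View pics/t0.png

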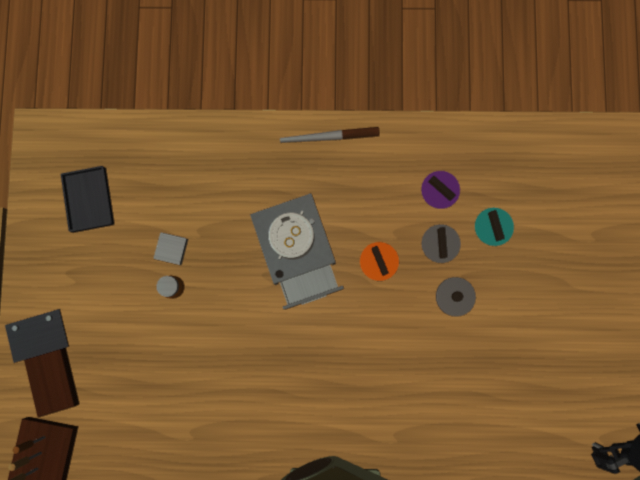

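```bash
cat > m.py <<'E'
from h import *
from scipy.optimize import least_squares
t=snap('top','t1'); s=snap('side','s1')
def sub(m): return [np.where(m)[1].min(),np.where(m)[0].min(),np.where(m)[1].max(),np.where(m)[0].max(),m.sum()]
def cen(m): y,x=np.where(m); return np.array([x.mean(),y.mean()])
for p,nm in((t,'top'),(s,'side')):
    hsv=cv2.cvtColor(p['pixels'],cv2.COLOR_RGB2HSV)
    for n in ['polisher','lid','drawer_front','dust_cap']:
        for d in spotter.trace(p,n)[:5]:
            m=d['pixels']; c=cen(m); 
            col=np.median(p['pixels'][m],axis=0)
            print(nm,n,round(d['confidence'],2),np.round(d['rect']),m.sum(),np.round(c,1),col)
            np.save(f'/tmp/{nm}_{n}_{int(c[0])}.npy',m)
E
python3 m.py
```

```text
top polisher 0.8 [250. 193. 342. 311.] 6482 [296.7 250.5] [94. 92. 87.]
top lid 0.7 [421. 171. 458. 211.] 1138 [440.5 189.2] [81. 37. 90.]
top lid 0.69 [421. 225. 460. 263.] 1181 [440.8 243.5] [81. 77. 71.]
top lid 0.66 [477. 210. 513. 248.] 1179 [494.2 226.6] [ 34. 106.  93.]
top lid 0.59 [361. 245. 402. 283.] 1142 [379.3 261.4] [179.  76.  15.]
top drawer_front 0.77 [279. 262. 345. 310.] 1544 [309.6 287. ] [120. 122. 116.]
top dust_cap 0.69 [435. 281. 476. 315.] 1219 [455.9 296.9] [83. 78. 72.]
side polisher 0.91 [250. 224. 356. 306.] 5478 [300.2 265.3] [113. 117. 115.]
side lid 0.96 [334. 217. 371. 239.] 682 [352.6 227.6] [194.  99.  23.]
side lid 0.79 [369. 152. 395. 171.] 499 [381.9 161. ] [ 28. 122. 103.]
side lid 0.68 [355. 180. 383. 203.] 547 [369.5 190.7] [99. 99. 95.]
side lid 0.6 [252. 225. 354. 305.] 5517 [300.4 265.4] [113. 117. 115.]
side lid 0.57 [322. 160. 350. 183.] 521 [335.4 171.5] [ 97.  48. 103.]
side drawer_front 0.72 [314. 249. 354. 302.] 1291 [333.3 275.5] [141. 141. 136.]
side dust_cap 0.57 [396. 190. 427. 216.] 633 [411.  204.7] [100. 101.  99.]
```

```bash
python3 - <<'E'
import cv2
t=cv2.imread('pics/t0.png'); s=cv2.imread('pics/s0.png')
cv2.imwrite('pics/l0.png',cv2.resize(t[215:270,410:470],None,fx=8,fy=8,interpolation=cv2.INTER_CUBIC))
cv2.imwrite('pics/p0.png',cv2.resize(t[190:310,240:350],None,fx=5,fy=5,interpolation=cv2.INTER_CUBIC))
E
```

```text
(no output)
```

View pics/l0.png

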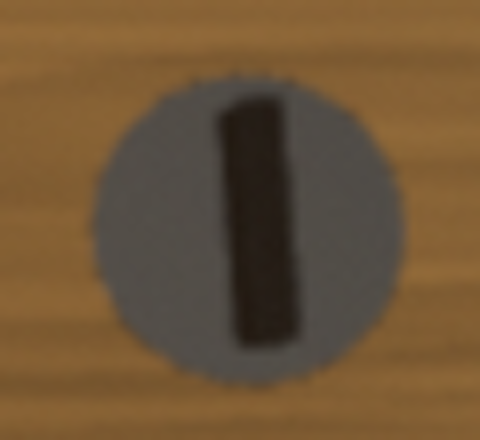

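View pics/p0.png

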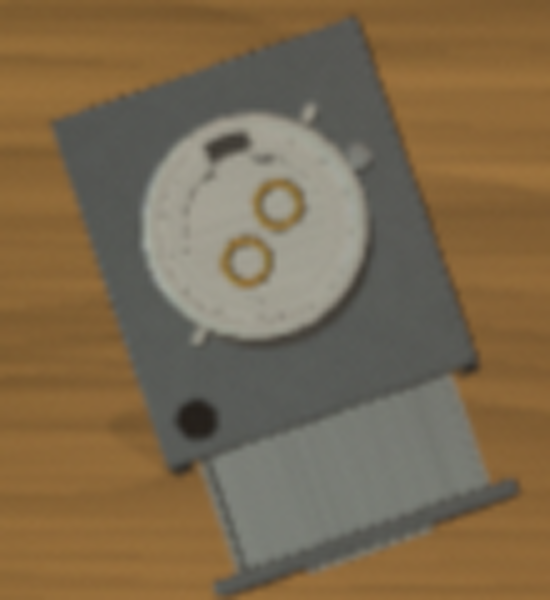

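```bash
python3 - <<'E'
from h import *
t=snap('top','t2'); s=snap('side','s2')
C=[(250.6,214.6),(311,193.2),(335,263),(275,283.6)]
W=np.array([atz(t,u,60)[:2] for u in C]); print('box',W.round(1).tolist(),W.mean(0))
dx=(W[1]-W[2]+W[0]-W[3])/2; dy=(W[0]-W[1]+W[3]-W[2])/2
print(np.linalg.norm(dx),np.linalg.norm(dy),np.degrees(np.arctan2(dx[1],dx[0])),np.degrees(np.arctan2(-dy[0],dy[1])))
n1,n2=atz(t,(302,212.4),118),atz(t,(280,257.6),118); print('nib',(n1+n2)/2,np.linalg.norm(n1-n2),np.degrees(np.arctan2(*(n1-n2)[1::-1]))+45)
print('pot',atz(t,(240+257/5,190+226/5),115))
l=atz(t,(441,243.5),16); print('lid',l)
# sub-pixel: bar dark mask
def bar(p,c,r=16):
    g=p['pixels'].max(2).astype(int); yy,xx=np.mgrid[:480,:640]
    m=(g<55)&((xx-c[0])**2+(yy-c[1])**2<r*r); w=np.clip(70-g,0,40)*((xx-c[0])**2+(yy-c[1])**2<r*r)
    pts=np.c_[xx[m],yy[m]].astype(np.float32); return m.sum(),cv2.minAreaRect(pts)
n,r=bar(t,(441,243.5)); print(n,r)
b=cv2.boxPoints(r); print(np.array([atz(t,u,45) for u in b]).round(1).tolist(), atz(t,r[0],42))
print('side lid disc',atz(s,(369.5,192),15), 'drawer', atz(t,(316.3,298),30),atz(s,(343,277),30))
# project predicted lid in side & top
for p in(t,s): print(proj(p,[*l[:2],0]),proj(p,[*l[:2],45]))
for nm,p in(('t',t),('s',s)):
    for n in('lid_bar','drawer_front','mouth'):
        print(nm,n,[(np.round(d['uv'],1).tolist(),round(d['confidence'],2), atz(p,d['uv'],{'lid_bar':45,'drawer_front':30,'mouth':115}[n])[:2].round(0).tolist()) for d in spotter.landmark_of(p,n)])
E
```

```text
box [[675.8, 197.2], [727.0, 59.0], [566.3, 2.3], [518.1, 137.9]] [621.80232912  99.09384303]
169.43442153963397 145.62236935869097 20.0069006072891 19.948999568706235
nib [622.32278925  99.54768558 118.        ] 110.2841474287621 20.092970542196415
pot [622.06784269  98.95496554 115.        ]
lid [ 618.28947471 -246.9928336    16.        ]
231 ((441.82110595703125, 242.5142822265625), (29.38611602783203, 7.775160312652588), 85.42607879638672)
[[650.5, -232.0, 45.0], [652.1, -249.9, 45.0], [584.3, -254.4, 45.0], [582.7, -236.7, 45.0]] [ 617.62328337 -243.83112588   42.        ]
side lid disc [ 620.03013597 -238.62272594   15.        ] drawer [487.14608096  44.48212976  30.        ] [494.92033117  55.89597862  30.        ]
[439.69190584 244.25140485] [443.45073402 242.09223175]
[371.32776992 194.11179421] [372.23134869 183.47095777]
t lid_bar [([379.9, 263.9], 0.78, [566.0, -101.0]), ([440.7, 185.3], 0.67, [751.0, -242.0]), ([444.3, 245.1], 0.66, [611.0, -249.0]), ([500.2, 225.9], 0.65, [657.0, -378.0])]
t drawer_front [([311.2, 298.4], 0.82, [486.0, 56.0]), ([439.7, 243.7], 0.43, [616.0, -241.0])]
t mouth [([289.7, 232.7], 0.77, [628.0, 103.0])]
s lid_bar [([338.1, 161.1], 0.77, [754.0, -261.0]), ([353.0, 220.7], 0.75, [579.0, -99.0]), ([294.9, 270.7], 0.7, [597.0, 123.0]), ([383.0, 153.0], 0.67, [667.0, -374.0]), ([367.8, 180.8], 0.63, [635.0, -248.0])]
s drawer_front [([344.9, 278.0], 0.62, [489.0, 55.0])]
s mouth [([289.1, 243.2], 0.72, [626.0, 104.0])]
```

```bash
cat > d.py <<'E'
import sys
from h import *
# usage: d.py x y z yaw
o=observe(); R=np.array(o['orientation']); p=np.array(o['eef_pos'])
x,y,z,yaw=map(float,sys.argv[1:5])
cy=np.degrees(np.arctan2(R[1,0],R[0,0]))
print('t',o['time'],'pos',p.round(1),'yaw',round(cy,2),'tilt',R[:,2].round(4),'F',o['contact_force'].round(1),'T',o['wrist_torque'].round(2),'open',round(o['opening'],1),'q6',o['q'][5].round(1))
print('delta cm',(R.T@(np.array([x,y,z])-p)/10).round(2),'rz',round(cy-yaw,2))
E
python3 d.py 448.2 35.7 150 20;python3 d.py 448.2 35.7 35 20
```

```text
t 2.0 pos [ 229.6 -527.1  210.5] yaw 23.54 tilt [ 0.e+00 -1.e-04 -1.e+00] F [-0.5  0.6  0.2] T [ 0.04  0.06 -0.01] open 85.6 q6 -1.1
delta cm [ 42.52 -42.87   6.05] rz 3.54
t 2.0 pos [ 229.6 -527.1  210.5] yaw 23.54 tilt [ 0.e+00 -1.e-04 -1.e+00] F [-0.5  0.6  0.2] T [ 0.04  0.06 -0.01] open 85.6 q6 -1.1
delta cm [ 42.52 -42.87  17.55] rz 3.54
```

```bash
python3 -m jog '[{"delta_pos":[42.5,-42.9,6],"delta_rot":[0,0,3.5],"jaw":0},{"delta_pos":[42.5,-42.9,6],"delta_rot":[0,0,3.5],"jaw":0},{"delta_pos":[42.5,-42.9,6],"delta_rot":[0,0,3.5],"jaw":0},{"delta_pos":[42.5,-42.9,6],"delta_rot":[0,0,3.5],"jaw":0},{"delta_pos":[42.5,-42.9,6],"delta_rot":[0,0,3.5],"jaw":0},{"delta_pos":[42.5,-42.9,6],"delta_rot":[0,0,3.5],"jaw":0},{"delta_pos":[42.5,-42.9,6],"delta_rot":[0,0,3.5],"jaw":0},{"delta_pos":[42.5,-42.9,6],"delta_rot":[0,0,3.5],"jaw":0},{"delta_pos":[42.5,-42.9,6],"delta_rot":[0,0,3.5],"jaw":0},{"delta_pos":[42.5,-42.9,6],"delta_rot":[0,0,3.5],"jaw":0},{"delta_pos":[42.5,-42.9,6],"delta_rot":[0,0,3.5],"jaw":0},{"delta_pos":[42.5,-42.9,6],"delta_rot":[0,0,3.5],"jaw":0}]'; python3 d.py 448.2 35.7 35 20
```

```text
time: 3.2
eef_pos: [446.1, 31.6, 151.3]
orientation: [[0.939, 0.343, 0.001], [0.343, -0.939, -0.0], [0.001, 0.001, -1.0]]
contact_force: [1.8, -0.2, -0.4]
opening: 0.1
t 3.2 pos [446.1  31.6 151.3] yaw 20.06 tilt [ 1.3e-03 -2.0e-04 -1.0e+00] F [ 1.8 -0.2 -0.4] T [ 0.02 -0.07  0.  ] open 0.1 q6 72.5
delta cm [ 0.33 -0.32 11.64] rz 0.06
```

```bash
python3 -m jog '[{"delta_pos":[0,0,5],"delta_rot":[0,0,0],"jaw":0},{"delta_pos":[0,0,9],"delta_rot":[0,0,0],"jaw":0},{"delta_pos":[0,0,11.5],"delta_rot":[0,0,0],"jaw":0},{"delta_pos":[0,0,11.5],"delta_rot":[0,0,0],"jaw":0},{"delta_pos":[0,0,11.5],"delta_rot":[0,0,0],"jaw":0}]'; python3 - <<'E'
from h import *
s=snap('side','s3'); c=s['pixels'][190:330,230:400,::-1]
cv2.imwrite('pics/s3c.png',cv2.resize(c,None,fx=4,fy=4,interpolation=cv2.INTER_CUBIC))
E
python3 d.py 518 61.1 35 20
```

```text
time: 3.7
eef_pos: [446.0, 29.5, 36.6]
orientation: [[0.939, 0.343, 0.0], [0.343, -0.939, -0.0], [0.0, 0.0, -1.0]]
contact_force: [0.4, 0.3, 0.0]
opening: -0.3
t 3.75 pos [446.7  29.4  37.4] yaw 20.02 tilt [ 0.0025  0.     -1.    ] F [1.  0.3 0.4] T [-0.03  0.04  0.03] open 0.1 q6 72.3
delta cm [ 7.78 -0.53  0.25] rz 0.02
```

View pics/s3c.png

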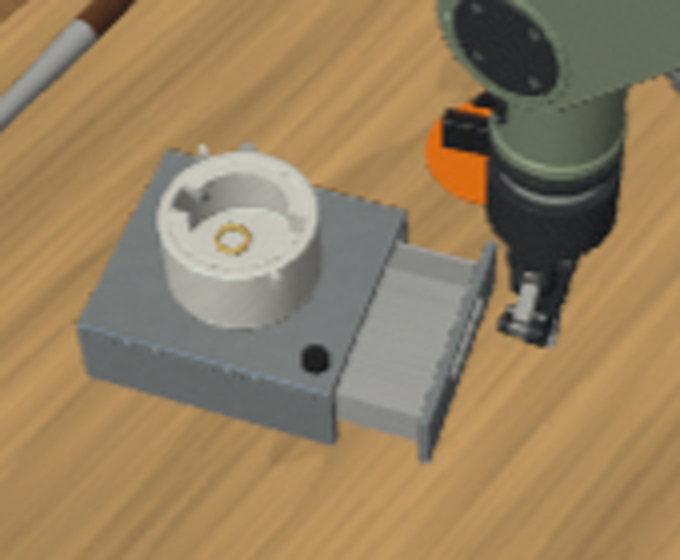

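```bash
python3 -m jog '[{"delta_pos":[2,-0.4,0.3],"delta_rot":[0,0,0],"jaw":0},{"delta_pos":[3,-0.4,0.3],"delta_rot":[0,0,0],"jaw":0},{"delta_pos":[4,-0.4,0.3],"delta_rot":[0,0,0],"jaw":0},{"delta_pos":[5,-0.4,0.3],"delta_rot":[0,0,0],"jaw":0},{"delta_pos":[6,-0.4,0.3],"delta_rot":[0,0,0],"jaw":0},{"delta_pos":[7,-0.4,0.3],"delta_rot":[0,0,0],"jaw":0},{"delta_pos":[7.5,-0.4,0.3],"delta_rot":[0,0,0],"jaw":0},{"delta_pos":[7.5,-0.4,0.3],"delta_rot":[0,0,0],"jaw":0}]'; python3 - <<'E'
from h import *
s=snap('side','s4'); c=s['pixels'][190:330,230:400,::-1]
cv2.imwrite('pics/s4c.png',cv2.resize(c,None,fx=4,fy=4,interpolation=cv2.INTER_CUBIC))
E
python3 d.py 518 61.1 35 20
```

```text
time: 4.55
eef_pos: [515.3, 59.2, 33.1]
orientation: [[0.939, 0.343, 0.0], [0.343, -0.939, -0.0], [0.0, 0.0, -1.0]]
contact_force: [-1.3, 0.1, -0.1]
opening: -0.4
t 4.6 pos [514.5  59.   33. ] yaw 20.05 tilt [-7.e-04 -2.e-04 -1.e+00] F [0.5 0.8 0.7] T [-0.04 -0.01 -0.  ] open -0.3 q6 75.2
delta cm [ 0.4  -0.08 -0.21] rz 0.05
```

View pics/s4c.png

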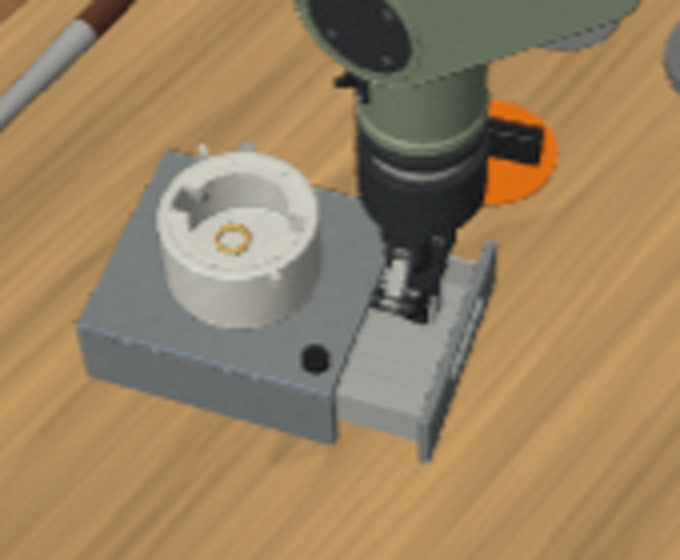

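```bash
python3 - <<'E'
from h import *
s=snap('side','s5');t=snap('top','t5')
for X in ([514.5,59,14],[514.5,59,33],[514.5,59,90],[485.7,49.4,30]): print(X,proj(s,X),proj(t,X))
print(atz(s,(332.5,269.5),14),atz(s,(230+495/4,190+245/4),54),atz(s,(230+425/4,190+430/4),54),atz(s,(230+427/4,190+460/4),6))
print(atz(t,(345-1,287.5),54),atz(t,(240+216/5,190+585/5),54))
c=t['pixels'][190:330,230:400,::-1]
cv2.imwrite('pics/t5c.png',cv2.resize(c,None,fx=4,fy=4,interpolation=cv2.INTER_CUBIC))
E
```

```text
[514.5, 59, 14] [336.12776732 277.33187351] [310.38500603 286.3345097 ]
[514.5, 59, 33] [336.14142146 273.20104715] [310.13513658 286.02221449]
[514.5, 59, 90] [336.18442048 260.19242444] [309.34119127 285.02991504]
[485.7, 49.4, 30] [347.44905507 277.17592853] [314.16426002 298.60475094]
[536.86169954  45.49357107  14.        ] [511.63197838 -11.46061418  54.        ] [462.76640158 125.67891749  54.        ] [466.18455518 119.05053717   6.        ]
[511.17937412 -18.66267032  54.        ] [465.57372703 118.7898864   54.        ]
```

View pics/t5c.png

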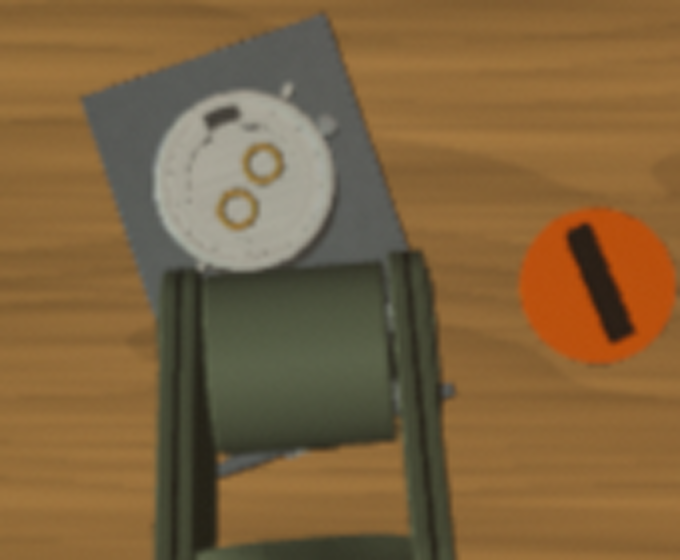

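```bash
python3 - <<'E'
from h import *
s=cams.camera('side'); im=s['pixels'][:,:,::-1].copy()
x0,y0=290,215
c=cv2.resize(im[y0:315,x0:375],None,fx=8,fy=7.2,interpolation=cv2.INTER_CUBIC)
c=cv2.resize(im[y0:315,x0:375],None,fx=6,fy=6,interpolation=cv2.INTER_CUBIC)
for z in (14,33,60,90):
    u=proj(s,[514.5,59,z]); cv2.circle(c,(int((u[0]-x0)*6),int((u[1]-y0)*6)),3,(0,0,255),-1)
cv2.imwrite('pics/s6.png',c)
for z in (14,17,36,60): print(z,proj(s,[446.7,29.4,z]))
print(s['camera_matrix'])
E
```

```text
14 [364.29167771 283.32844597]
17 [364.34713678 282.6873738 ]
36 [364.70331155 278.57021623]
60 [365.16576141 273.22458508]
[[490.1907027    0.         322.79034643]
 [  0.         490.1907027  237.6290468 ]
 [  0.           0.           1.        ]]
```

View pics/s6.png

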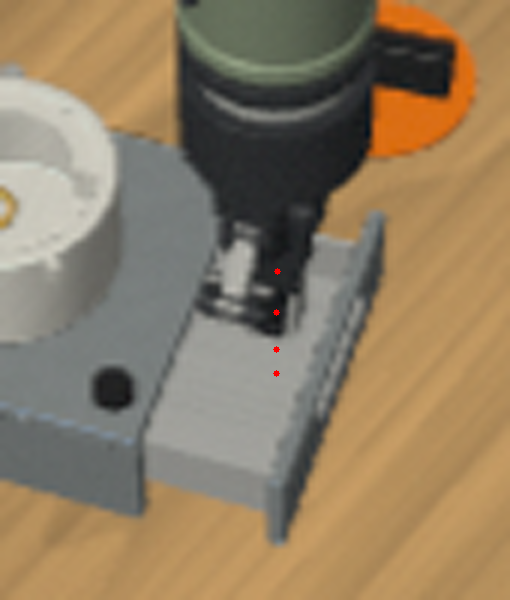

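```bash
python3 - <<'E'
from h import *
t=cams.camera('top')
for z in(191,210,264): print(proj(t,[229.6,-527.2,z]))
im=cv2.imread('pics/t0.png'); c=cv2.resize(im[400:480,540:640],None,fx=6,fy=6)
for z in(191,210,264):
    u=proj(t,[229.6,-527.2,z]); cv2.circle(c,(int((u[0]-540)*6),int((u[1]-400)*6)),3,(0,0,255),-1)
cv2.imwrite('pics/t0g.png',c)
E
```

```text
[603.18697529 431.01362353]
[607.83364025 433.08440639]
[621.94002349 439.37090582]
```

View pics/t0g.png

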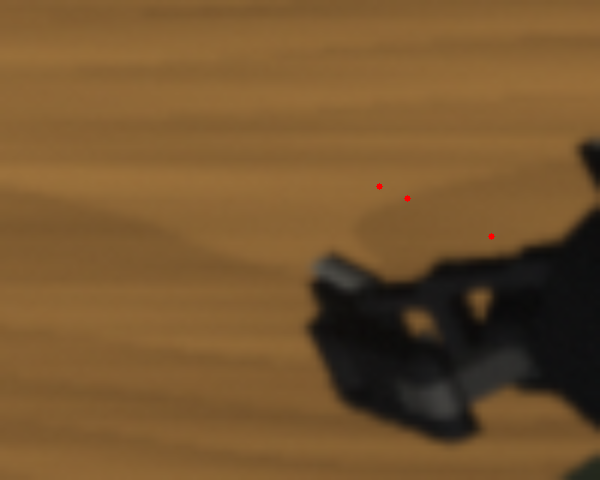

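```bash
python3 -m jog '[{"delta_pos":[0,0,-4],"delta_rot":[0,0,0],"jaw":0},{"delta_pos":[0,0,-8],"delta_rot":[0,0,0],"jaw":0},{"delta_pos":[-9,1,-8],"delta_rot":[0,0,0],"jaw":0},{"delta_pos":[-9,1,-8],"delta_rot":[0,0,0],"jaw":0},{"delta_pos":[-9,1,-8],"delta_rot":[0,0,0],"jaw":0},{"delta_pos":[-9,1,-8],"delta_rot":[0,0,0],"jaw":0}]'; python3 - <<'E'
from h import *
o=observe(); print(o['eef_pos'],o['q'])
for n in('top','side'):
    p=snap(n,'g_'+n)
    e=o['eef_pos']
    im=p['pixels'][:,:,::-1].copy()
    u=proj(p,e); x0,y0=int(u[0])-60,int(u[1])-60
    c=cv2.resize(im[y0:y0+100,x0:x0+120],None,fx=5,fy=5,interpolation=cv2.INTER_CUBIC)
    for dz in(-19,0,54):
        v=proj(p,e+[0,0,dz]); cv2.circle(c,(int((v[0]-x0)*5),int((v[1]-y0)*5)),3,(0,0,255),-1)
    cv2.imwrite('pics/gc_'+n+'.png',c)
E
```

```text
time: 5.4
eef_pos: [433.1, 18.4, 113.6]
orientation: [[0.94, 0.342, 0.001], [0.342, -0.94, 0.0], [0.001, 0.0, -1.0]]
contact_force: [0.7, 0.4, -0.2]
opening: 0.3
[433.14596488  18.44381314 113.61062868] [9.16198631e-01 1.09967496e+01 1.15543480e+02 3.25260984e-03
 5.33807998e+01 7.09358951e+01]
```

View pics/gc_side.png

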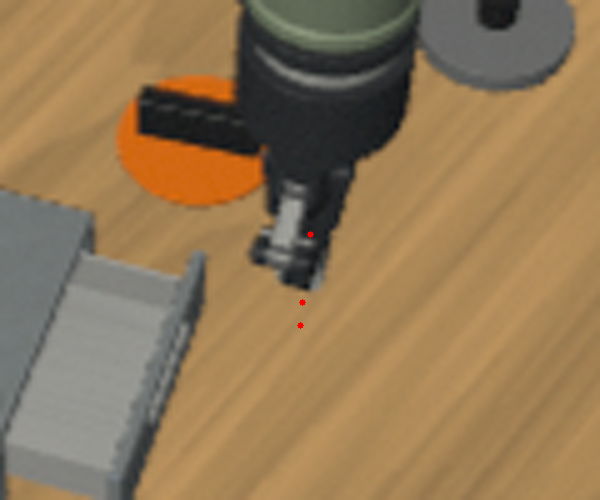

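View pics/gc_top.png

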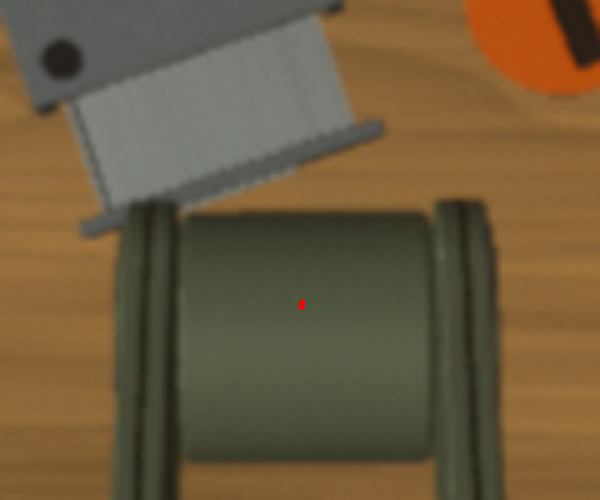

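```bash
python3 - <<'E'
from h import *
s=cams.camera('side')
im=cv2.imread('pics/s0.png')
for z in(191,210,264):
    u=proj(s,[229.6,-527.2,z]); print(u); cv2.circle(im,tuple(int(a) for a in u),2,(0,0,255),-1)
cv2.imwrite('pics/s0d.png',im)
E
```

```text
[558.64849201 148.29165506]
[561.27678378 142.72430808]
[569.09558123 126.16223576]
```

View pics/s0d.png

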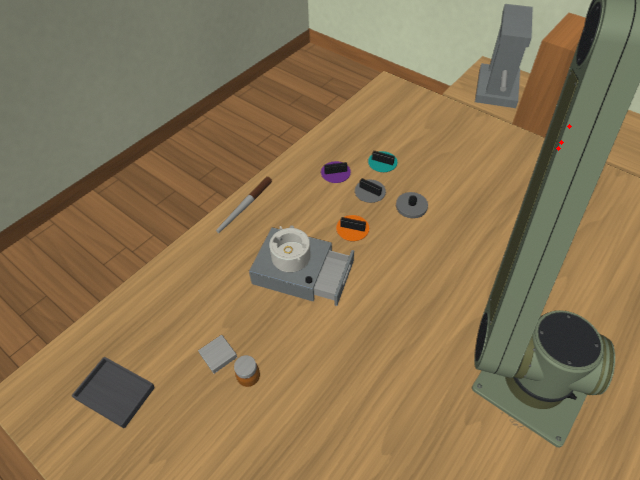

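View pics/g_side.png

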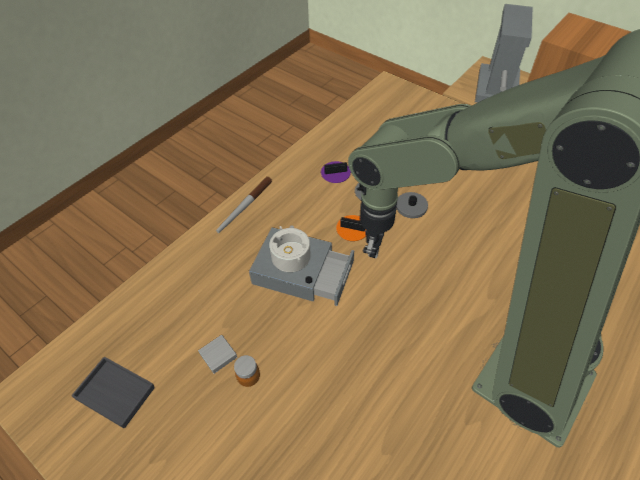

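View pics/g_top.png

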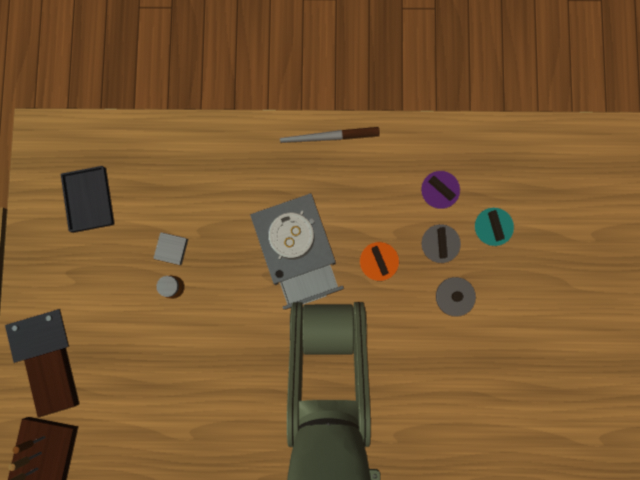

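```bash
python3 - <<'E'
from h import *
s=cams.camera('side');t=cams.camera('top')
for X in([0,0,0],[0,0,100],[0,0,300]): print(X,proj(t,X),proj(s,X))
print(t['camera_matrix'],np.array(t['attitude']))
# table-edge checks
E
```

```text
[0, 0, 0] [333.57948845 513.98876978] [534.32162151 381.51925802]
[0, 0, 100] [334.03495817 530.87171924] [549.72281099 362.93446129]
[0, 0, 300] [335.21440507 574.59041566] [588.96981049 315.57464475]
[[577.23608346   0.         320.15503747]
 [  0.         577.23608346 245.15827252]
 [  0.           0.           1.        ]] [[ 0.01131844 -0.99400649  0.10873362]
 [-0.99984393 -0.00977512  0.01471618]
 [-0.01356509 -0.10888321 -0.99396199]]
```

```bash
python3 -m jog '[{"delta_pos":[0,0,-5],"delta_rot":[0,0,0],"jaw":8.5},{"delta_pos":[0,0,-8],"delta_rot":[0,0,0],"jaw":8.5},{"delta_pos":[0,0,-8],"delta_rot":[0,0,0],"jaw":8.5},{"delta_pos":[0,0,-8],"delta_rot":[0,0,0],"jaw":8.5},{"delta_pos":[0,0,-8],"delta_rot":[0,0,0],"jaw":8.5}]'; cat > v.py <<'E'
from h import *
import sys
o=observe(); e=o['eef_pos'];R=o['orientation']; print(e,o['q'][5])
p=snap('side',sys.argv[1]+'f')
im=p['pixels'][:,:,::-1].copy()
u=proj(p,e); x0,y0=int(u[0])-55,int(u[1])-65
c=cv2.resize(im[y0:y0+95,x0:x0+110],None,fx=6,fy=6,interpolation=cv2.INTER_CUBIC)
def dot(X,col):
    v=proj(p,X); cv2.circle(c,(int((v[0]-x0)*6),int((v[1]-y0)*6)),3,col,-1)
h=o['opening']/2
for sg in(-1,1):
    dot(e+R@[0,sg*h,19],(0,0,255)); dot(e+R@[0,sg*57,-54],(0,255,255))
dot(e,(255,0,0)); dot(e+R@[0,0,-54],(0,255,0))
cv2.imwrite('pics/'+sys.argv[1]+'.png',c)
E
python3 v.py g2
```

```text
time: 6.15
eef_pos: [432.8, 18.9, 191.9]
orientation: [[0.939, 0.343, -0.003], [0.343, -0.939, -0.0], [-0.003, -0.001, -1.0]]
contact_force: [-0.1, 0.3, 0.8]
opening: 72.2
[432.785048    18.86869786 191.91490202] 70.9231110513655
```

View pics/g2.png

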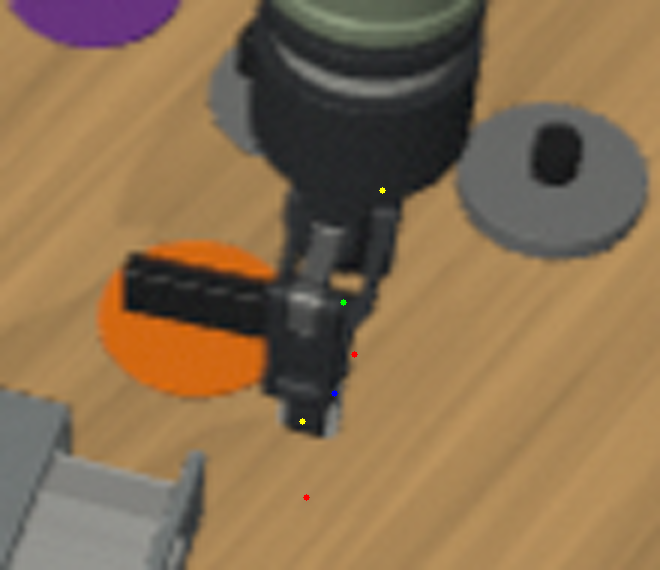

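```bash
python3 d.py 480 -370 190 20
```

```text
t 6.2 pos [432.7  18.8 191.8] yaw 20.05 tilt [-3.1e-03 -1.0e-04 -1.0e+00] F [-0.6  1.   0.2] T [0.04 0.02 0.02] open 79.1 q6 70.9
delta cm [-8.88 38.15  0.17] rz 0.05
```

```bash
python3 -m jog '[{"delta_pos":[-8.9,38,0],"delta_rot":[0,0,0],"jaw":2},{"delta_pos":[-8.9,38,0],"delta_rot":[0,0,0],"jaw":2},{"delta_pos":[-8.9,38,0],"delta_rot":[0,0,0],"jaw":2},{"delta_pos":[-8.9,38,0],"delta_rot":[0,0,0],"jaw":2},{"delta_pos":[-8.9,38,0],"delta_rot":[0,0,0],"jaw":2},{"delta_pos":[-8.9,38,0],"delta_rot":[0,0,0],"jaw":2},{"delta_pos":[-8.9,38,0],"delta_rot":[0,0,0],"jaw":2},{"delta_pos":[-8.9,38,0],"delta_rot":[0,0,0],"jaw":2},{"delta_pos":[-8.9,38,0],"delta_rot":[0,0,0],"jaw":2},{"delta_pos":[-8.9,38,0],"delta_rot":[0,0,0],"jaw":2}]'; cat > v.py <<'E'
from h import *
import sys
o=observe(); e=o['eef_pos'];R=o['orientation']; print(e,o['q'],o['opening'],o['time'])
for n in('side','top'):
    p=snap(n,sys.argv[1]+'f'+n)
    im=p['pixels'][:,:,::-1].copy()
    u=proj(p,e); x0,y0=max(0,min(int(u[0])-55,530)),max(0,min(int(u[1])-50,385))
    c=cv2.resize(im[y0:y0+95,x0:x0+110],None,fx=6,fy=6,interpolation=cv2.INTER_CUBIC)
    def dot(X,col):
        v=proj(p,X); cv2.circle(c,(int((v[0]-x0)*6),int((v[1]-y0)*6)),3,col,-1)
    h=o['opening']/2
    for sg in(-1,1):
        dot(e+R@[0,sg*h,19],(0,0,255))
    dot(e,(255,0,0)); dot(e+R@[0,0,-54],(0,255,0))
    print(n,'origin',x0,y0)
    cv2.imwrite('pics/'+sys.argv[1]+n+'.png',c)
E
python3 v.py g3
```

```text
time: 7.2
eef_pos: [479.3, -368.7, 191.2]
orientation: [[0.94, 0.341, -0.003], [0.341, -0.94, 0.003], [-0.002, -0.004, -1.0]]
contact_force: [0.1, 0.6, -0.2]
opening: 19.9
[ 479.27939957 -368.74635716  191.22667418] [-3.86784087e+01  2.18010757e+01  8.71782548e+01  2.80541184e-02
  7.12429737e+01  3.13664922e+01] 19.8509228382791 7.2
side origin 389 91
top origin 464 252
```

View pics/g3side.png

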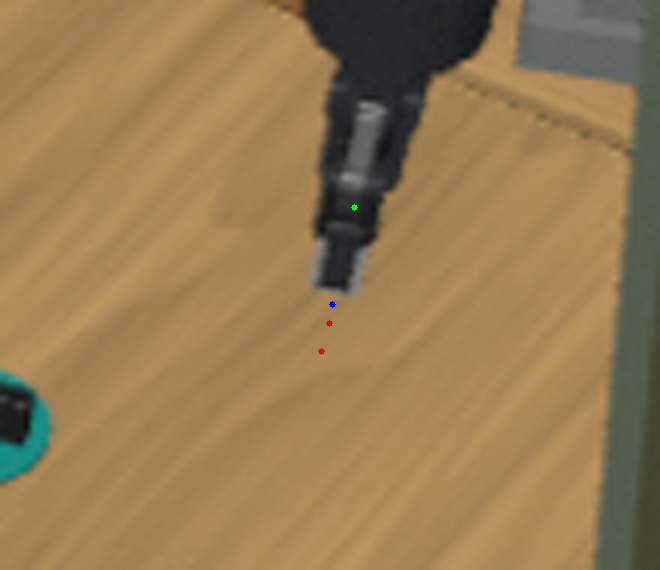

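View pics/g3top.png

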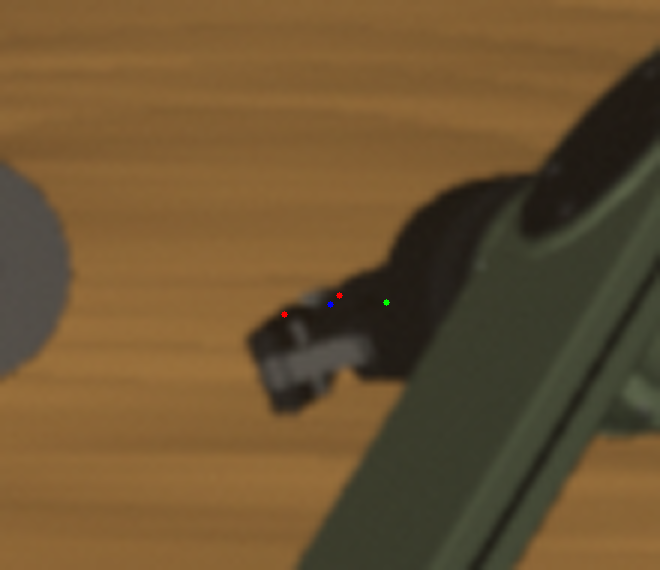

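```bash
python3 -m jog '[{"delta_pos":[0,3,4],"delta_rot":[0,0,0],"jaw":0},{"delta_pos":[0,3,8],"delta_rot":[0,0,0],"jaw":0},{"delta_pos":[0,3,12],"delta_rot":[0,0,0],"jaw":0},{"delta_pos":[0,3,14],"delta_rot":[0,0,0],"jaw":0},{"delta_pos":[0,3,15.5],"delta_rot":[0,0,0],"jaw":0},{"delta_pos":[0,3,15.5],"delta_rot":[0,0,0],"jaw":0},{"delta_pos":[0,3,15.5],"delta_rot":[0,0,0],"jaw":0}]'; python3 v.py g4
```

```text
time: 8.0
eef_pos: [490.7, -396.0, 38.8]
orientation: [[0.939, 0.344, 0.0], [0.344, -0.939, -0.0], [0.0, 0.0, -1.0]]
contact_force: [0.9, -0.1, 0.5]
opening: -0.5
[ 490.7304652  -395.97198487   38.78094952] [-3.99470720e+01  3.14902228e+01  9.47893313e+01  4.38809023e-03
  5.37067735e+01  2.99340703e+01] -0.4941105646011025 8.0
side origin 381 125
top origin 453 248
```

View pics/g4side.png

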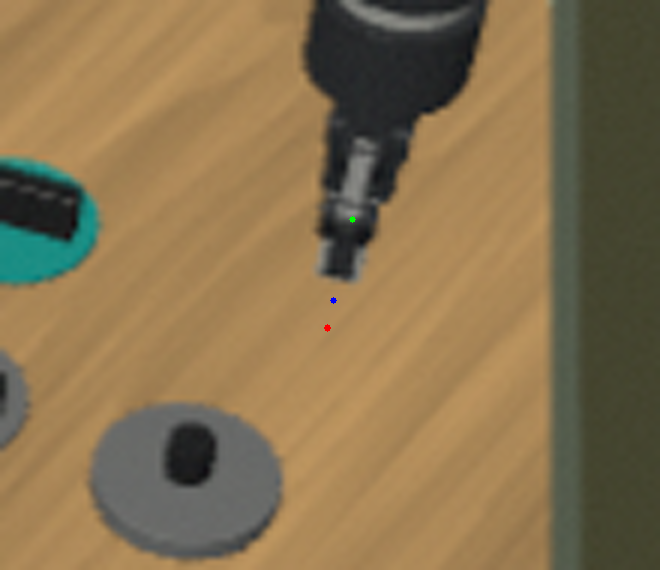

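View pics/g4top.png

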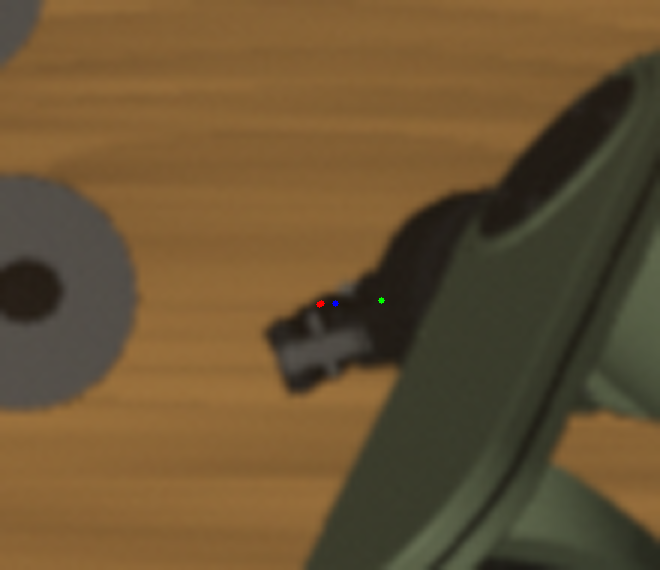

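```bash
python3 -m jog '[{"delta_pos":[0,0,0.5],"delta_rot":[0,0,0],"jaw":0},{"delta_pos":[0,0,1],"delta_rot":[0,0,0],"jaw":0},{"delta_pos":[0,0,1.3],"delta_rot":[0,0,0],"jaw":0},{"delta_pos":[0,0,1.5],"delta_rot":[0,0,0],"jaw":0},{"delta_pos":[0,0,1.5],"delta_rot":[0,0,0],"jaw":0}]';
```

```text
time: 8.6
eef_pos: [490.1, -396.9, 22.7]
orientation: [[0.94, 0.343, -0.001], [0.343, -0.94, 0.0], [-0.0, -0.001, -1.0]]
contact_force: [0.8, 0.3, 0.3]
opening: -0.1
```

```bash
python3 -m jog '[{"delta_pos":[0,0,0.3],"delta_rot":[0,0,0],"jaw":0},{"delta_pos":[0,0,0.5],"delta_rot":[0,0,0],"jaw":0},{"delta_pos":[0,0,0.5],"delta_rot":[0,0,0],"jaw":0}]';python3 -m jog '[{"delta_pos":[0,0,0.2],"delta_rot":[0,0,0],"jaw":0},{"delta_pos":[0,0,0.4],"delta_rot":[0,0,0],"jaw":0}]';
```

```text
time: 8.9
eef_pos: [490.1, -396.8, 17.8]
orientation: [[0.939, 0.343, -0.001], [0.343, -0.939, 0.0], [-0.0, -0.001, -1.0]]
contact_force: [-0.6, -0.2, -0.5]
opening: 0.4
time: 9.1
eef_pos: [490.4, -397.1, 14.2]
orientation: [[0.939, 0.343, 0.0], [0.343, -0.939, -0.0], [0.0, 0.0, -1.0]]
contact_force: [0.2, -0.1, -0.2]
opening: 0.1
```

```bash
for i in 1; do :; done
python3 -m jog '[{"delta_pos":[0,0,0.5],"delta_rot":[0,0,0],"jaw":0},{"delta_pos":[0,0,0.9],"delta_rot":[0,0,0],"jaw":0},{"delta_pos":[0,0,0.9],"delta_rot":[0,0,0],"jaw":0}]'; python3 v.py g5
```

```text
time: 9.4
eef_pos: [489.8, -396.5, 4.3]
orientation: [[0.939, 0.343, -0.001], [0.343, -0.939, 0.001], [-0.001, -0.001, -1.0]]
contact_force: [0.8, 0.4, 0.2]
opening: 0.0
[ 489.80733194 -396.5469492     4.27530505] [-4.00376263e+01  3.37649306e+01  9.65298705e+01 -3.69641290e-03
  4.98018872e+01  2.99270875e+01] 0.02978057289750777 9.4
side origin 380 133
top origin 449 249
```

View pics/g5side.png

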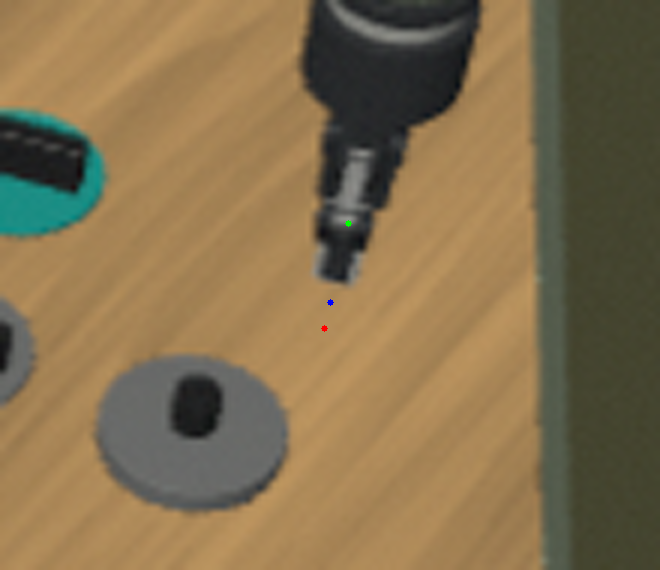

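```bash

python3 -m jog '[{"delta_pos":[0,0,0.5],"delta_rot":[0,0,0],"jaw":0},{"delta_pos":[0,0,0.9],"delta_rot":[0,0,0],"jaw":0},{"delta_pos":[0,0,1.2],"delta_rot":[0,0,0],"jaw":0},{"delta_pos":[0,0,1.2],"delta_rot":[0,0,0],"jaw":0}]'
python3 -m jog '[{"delta_pos":[0,0,0.3],"delta_rot":[0,0,0],"jaw":0},{"delta_pos":[0,0,0.6],"delta_rot":[0,0,0],"jaw":0},{"delta_pos":[0,0,0.6],"delta_rot":[0,0,0],"jaw":0}]'
```

```text
time: 9.9
eef_pos: [490.0, -396.7, -7.5]
orientation: [[0.939, 0.343, -0.001], [0.343, -0.939, 0.001], [-0.001, -0.001, -1.0]]
contact_force: [0.6, 0.2, 0.7]
opening: 0.0
time: 10.2
eef_pos: [490.1, -396.8, -13.3]
orientation: [[0.939, 0.343, -0.001], [0.343, -0.939, 0.0], [-0.0, -0.001, -1.0]]
contact_force: [-0.3, -0.1, 0.1]
opening: -0.1
```

```bash

python3 -m jog '[{"delta_pos":[0,0,0.3],"delta_rot":[0,0,0],"jaw":0},{"delta_pos":[0,0,0.6],"delta_rot":[0,0,0],"jaw":0},{"delta_pos":[0,0,0.6],"delta_rot":[0,0,0],"jaw":0}]'
python3 -m jog '[{"delta_pos":[0,0,0.3],"delta_rot":[0,0,0],"jaw":0},{"delta_pos":[0,0,0.5],"delta_rot":[0,0,0],"jaw":0}]'
python3 v.py g6
```

```text
time: 10.5
eef_pos: [490.0, -396.7, -19.3]
orientation: [[0.939, 0.343, -0.001], [0.343, -0.939, 0.001], [-0.0, -0.001, -1.0]]
contact_force: [-0.2, -0.4, -0.6]
opening: 0.0
time: 10.7
eef_pos: [490.6, -397.2, -20.8]
orientation: [[0.939, 0.343, 0.001], [0.343, -0.939, -0.001], [0.0, 0.001, -1.0]]
contact_force: [-7.0, 5.2, 29.1]
opening: 0.2
[ 490.6203507  -397.24221936  -20.84715824] [-4.00371441e+01  3.55298179e+01  9.76373901e+01 -7.26498082e-03
  4.67722696e+01  2.99276881e+01] 0.17089085036498344 10.7
side origin 378 138
top origin 446 248
```

View pics/g6side.png

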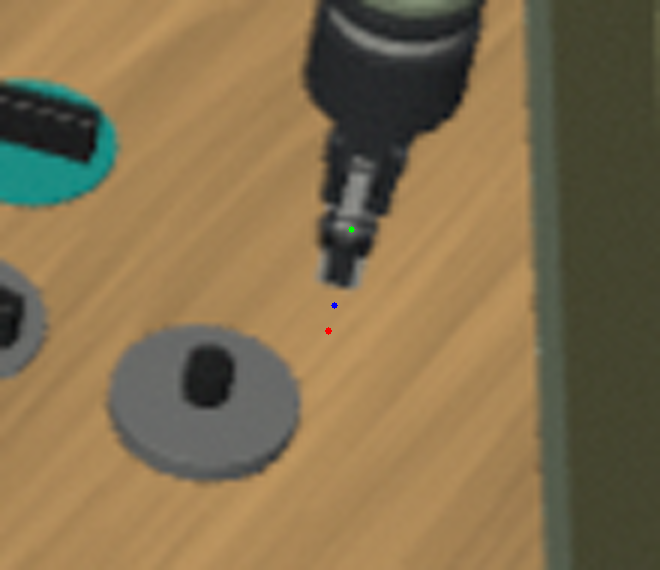

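View pics/g6top.png

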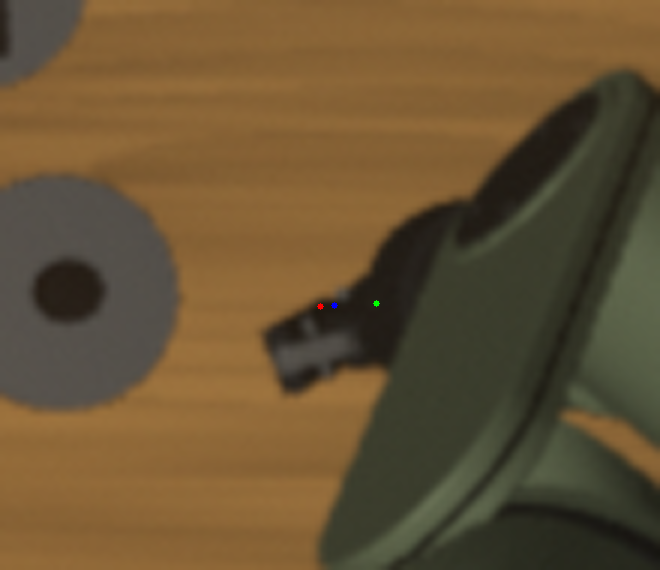

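```bash

python3 -m jog '[{"delta_pos":[0,0,-0.6],"delta_rot":[0,0,0],"jaw":0}]'
python3 - <<'E'
from h import *
s=cams.camera('side');t=cams.camera('top')
print(atz(s,(378+340/6,138+288/6),0), atz(t,(446+264/6,248+335/6),0),atz(t,(446+288/6,248+392/6),0),atz(t,(446+275/6,248+365/6),0),)
print(proj(t,[470,-385,0])-[446,248],proj(s,[470,-385,0])-[378,138])
E
```

```text
time: 10.9
eef_pos: [490.3, -397.0, -17.0]
orientation: [[0.939, 0.343, 0.0], [0.343, -0.939, -0.0], [0.0, 0.001, -1.0]]
contact_force: [0.2, 0.4, -0.7]
opening: 0.1
[ 486.79339987 -390.17903681    0.        ] [ 478.54418937 -363.31614842    0.        ] [ 456.47257842 -372.20522171    0.        ] [ 466.91007234 -367.3628683     0.        ]
[53.34941201 59.59499424] [60.66961521 51.46250422]
```

```bash
python3 d.py 448.2 35.7 100 20;python3 d.py 448.2 35.7 -5 20
```

```text
t 11.0 pos [ 490.9 -397.5  -16.9] yaw 20.04 tilt [ 0.0016 -0.0014 -1.    ] F [ 0.5 -0.   0.2] T [0.01 0.05 0.01] open -0.1 q6 29.9
delta cm [ 10.84 -42.13 -11.76] rz 0.04
t 11.0 pos [ 490.9 -397.5  -16.9] yaw 20.04 tilt [ 0.0016 -0.0014 -1.    ] F [ 0.5 -0.   0.2] T [0.01 0.05 0.01] open -0.1 q6 29.9
delta cm [ 10.83 -42.15  -1.26] rz 0.04
```

```bash
python3 -m jog '[{"delta_pos":[0,0,-5],"delta_rot":[0,0,0],"jaw":0},{"delta_pos":[0,0,-10],"delta_rot":[0,0,0],"jaw":0},{"delta_pos":[10.8,-42.1,-11],"delta_rot":[0,0,0],"jaw":0},{"delta_pos":[10.8,-42.1,-11],"delta_rot":[0,0,0],"jaw":0},{"delta_pos":[10.8,-42.1,-11],"delta_rot":[0,0,0],"jaw":0},{"delta_pos":[10.8,-42.1,-11],"delta_rot":[0,0,0],"jaw":0},{"delta_pos":[10.8,-42.1,-11],"delta_rot":[0,0,0],"jaw":0},{"delta_pos":[10.8,-42.1,-11],"delta_rot":[0,0,0],"jaw":0},{"delta_pos":[10.8,-42.1,-11],"delta_rot":[0,0,0],"jaw":0},{"delta_pos":[10.8,-42.1,-11],"delta_rot":[0,0,0],"jaw":0},{"delta_pos":[10.8,-42.1,-11],"delta_rot":[0,0,0],"jaw":0},{"delta_pos":[10.8,-42.1,-11],"delta_rot":[0,0,0],"jaw":0}]'
python3 -m jog '[{"delta_pos":[0,0,4],"delta_rot":[0,0,0],"jaw":0},{"delta_pos":[0,0,8],"delta_rot":[0,0,0],"jaw":0},{"delta_pos":[0,0,9.7],"delta_rot":[0,0,0],"jaw":0},{"delta_pos":[0,0,9.7],"delta_rot":[0,0,0],"jaw":0},{"delta_pos":[0,0,9.7],"delta_rot":[0,0,0],"jaw":0}]'
python3 v.py g7;  python3 d.py 518 61.1 -5 20
```

```text
time: 12.2
eef_pos: [446.8, 38.9, 92.0]
orientation: [[0.938, 0.347, -0.0], [0.347, -0.938, 0.001], [-0.0, -0.001, -1.0]]
contact_force: [-0.4, -0.1, 0.6]
opening: -0.0
time: 12.7
eef_pos: [448.0, 35.0, -4.8]
orientation: [[0.94, 0.342, -0.0], [0.342, -0.94, -0.0], [-0.0, 0.0, -1.0]]
contact_force: [-0.5, -0.2, 0.0]
opening: 0.2
[447.97152625  35.03912254  -4.76821833] [ 3.01612074e+00  2.24287616e+01  1.21783226e+02 -2.32002740e-02
  3.57900662e+01  7.30315634e+01] 0.23540736339137816 12.7
side origin 307 238
top origin 265 264
t 12.8 pos [448.8  35.3  -3.8] yaw 20.01 tilt [ 0.0026  0.     -1.    ] F [0.1 0.2 0.4] T [-0.05 -0.03 -0.02] open -0.2 q6 73.0
delta cm [ 7.39 -0.06  0.14] rz 0.01
```

View pics/g7side.png

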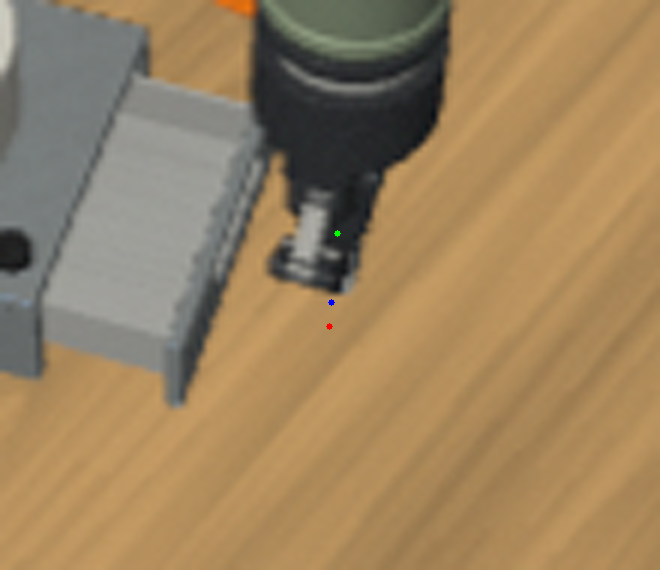

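```bash
python3 -m jog '[{"delta_pos":[2,0,0],"delta_rot":[0,0,0],"jaw":0},{"delta_pos":[3,0,0],"delta_rot":[0,0,0],"jaw":0},{"delta_pos":[4,0,0],"delta_rot":[0,0,0],"jaw":0},{"delta_pos":[5,0,0],"delta_rot":[0,0,0],"jaw":0},{"delta_pos":[6,0,0],"delta_rot":[0,0,0],"jaw":0},{"delta_pos":[6.8,0,0],"delta_rot":[0,0,0],"jaw":0},{"delta_pos":[7.2,0,0],"delta_rot":[0,0,0],"jaw":0},{"delta_pos":[7.2,0,0],"delta_rot":[0,0,0],"jaw":0}]'; python3 v.py g8;python3 d.py 518 61.1 -5 20
```

```text
time: 13.6
eef_pos: [516.1, 60.5, -4.9]
orientation: [[0.939, 0.343, 0.001], [0.343, -0.939, 0.0], [0.001, 0.0, -1.0]]
contact_force: [-0.1, -0.1, -0.2]
opening: 0.1
[516.07178479  60.51989346  -4.92116185] [5.41829998e+00 2.69178410e+01 1.12661545e+02 4.88968967e-03
 4.03580902e+01 7.53697381e+01] 0.13649278680462942 13.6
side origin 280 231
top origin 254 235
t 13.7 pos [515.3  60.3  -4.9] yaw 20.04 tilt [ 4.e-04  1.e-04 -1.e+00] F [ 0.1 -0.2  0.2] T [-0.01  0.02 -0.05] open -0.0 q6 75.4
delta cm [0.28 0.02 0.01] rz 0.04
```

View pics/g8side.png

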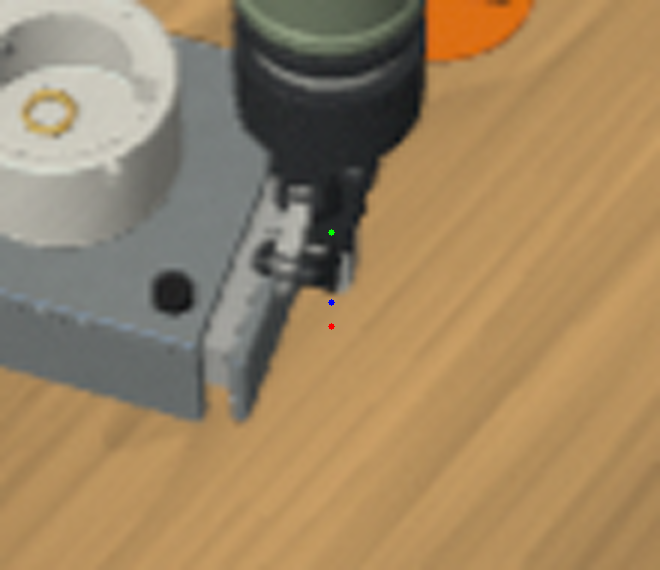

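```bash
python3 -m jog '[{"delta_pos":[0.3,0,0],"delta_rot":[0,0,0],"jaw":0},{"delta_pos":[0.6,0,0],"delta_rot":[0,0,0],"jaw":0},{"delta_pos":[0.9,0,0],"delta_rot":[0,0,0],"jaw":0},{"delta_pos":[0.9,0,0],"delta_rot":[0,0,0],"jaw":0}]'; python3 v.py g9;python3 d.py 518 61.1 -5 20
```

```text
time: 14.1
eef_pos: [524.1, 63.5, -4.9]
orientation: [[0.939, 0.343, 0.0], [0.343, -0.939, 0.0], [0.0, 0.0, -1.0]]
contact_force: [-0.0, -0.4, -0.0]
opening: -0.2
[524.08442853  63.47310271  -4.87605068] [5.65687352e+00 2.74671235e+01 1.11514701e+02 1.18479259e-03
 4.09904358e+01 7.56165342e+01] -0.15455771527362627 14.1
side origin 277 230
top origin 253 232
t 14.2 pos [524.1  63.4  -4.8] yaw 20.04 tilt [ 9.e-04  0.e+00 -1.e+00] F [ 0.3  1.  -0.9] T [ 0.06 -0.06  0.03] open -0.3 q6 75.6
delta cm [-0.65  0.01  0.02] rz 0.04
```

View pics/g9side.png

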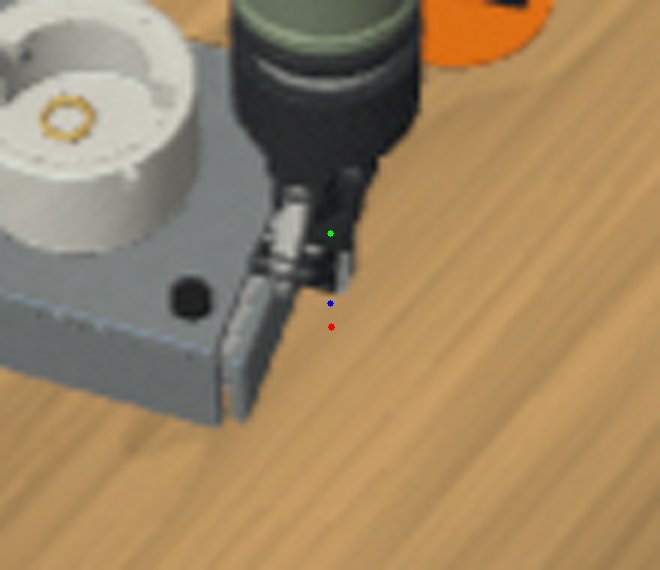

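```bash
python3 -m jog '[{"delta_pos":[0.3,0,0],"delta_rot":[0,0,0],"jaw":0},{"delta_pos":[0.6,0,0],"delta_rot":[0,0,0],"jaw":0},{"delta_pos":[0.6,0,0],"delta_rot":[0,0,0],"jaw":0}]';python3 -m jog '[{"delta_pos":[0.2,0,0],"delta_rot":[0,0,0],"jaw":0},{"delta_pos":[0.2,0,0],"delta_rot":[0,0,0],"jaw":0}]'; python3 v.py g10;python3 d.py 518 61.1 -5 20
```

```text
time: 14.5
eef_pos: [527.5, 64.8, -5.0]
orientation: [[0.939, 0.343, -0.004], [0.343, -0.939, -0.001], [-0.004, -0.0, -1.0]]
contact_force: [-4.7, -4.1, 4.1]
opening: 0.0
time: 14.7
eef_pos: [527.3, 64.8, -5.1]
orientation: [[0.939, 0.343, -0.008], [0.343, -0.939, -0.002], [-0.009, -0.001, -1.0]]
contact_force: [-9.9, -5.6, 6.6]
opening: 0.2
[527.27446545  64.78065604  -5.11560459] [  5.81731906  27.90604517 110.66058286  -0.125411    41.92464396
  75.83794213] 0.1642643709807554 14.7
side origin 275 230
top origin 253 231
t 14.8 pos [527.3  64.8  -5.1] yaw 20.07 tilt [-0.0081 -0.0022 -1.    ] F [-9.  -4.8  6.1] T [-0.74  1.13  0.  ] open 0.1 q6 75.8
delta cm [-1.    0.03 -0.  ] rz 0.07
```

View pics/g10side.png

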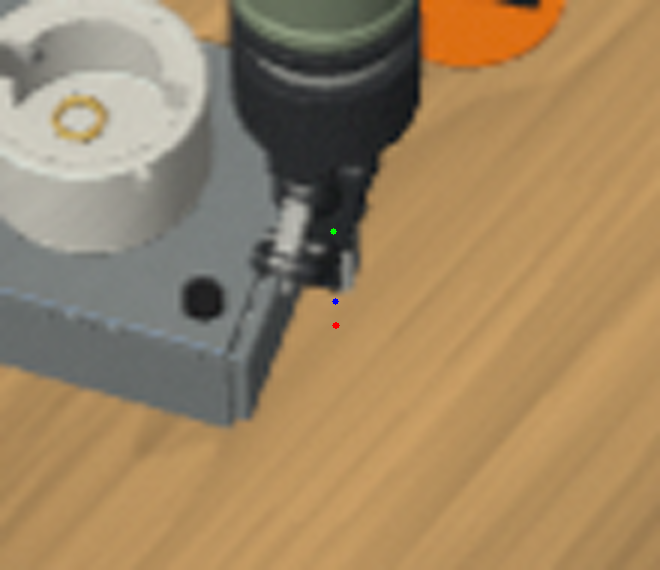

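```bash
python3 -m jog '[{"delta_pos":[-3,0,0],"delta_rot":[0,0,0],"jaw":0},{"delta_pos":[-4,0,-5],"delta_rot":[0,0,0],"jaw":0},{"delta_pos":[-4,0,-9.5],"delta_rot":[0,0,0],"jaw":5},{"delta_pos":[-4,0,-9.5],"delta_rot":[0,0,0],"jaw":5}]'; python3 d.py 618.5 -246 80 4
```

```text
time: 15.2
eef_pos: [498.5, 52.8, 96.1]
orientation: [[0.939, 0.342, 0.014], [0.342, -0.94, 0.001], [0.014, 0.004, -1.0]]
contact_force: [0.2, -0.0, -0.0]
opening: 28.4
t 15.2 pos [498.5  52.8  96.1] yaw 20.02 tilt [ 0.0143  0.0012 -0.9999] F [ 0.2 -0.  -0. ] T [-0.03 -0.05  0.03] open 28.4 q6 74.7
delta cm [ 1.02 32.17  1.75] rz 16.02
```

```bash
python3 -m jog '[{"delta_pos":[1.5,32.2,1.5],"delta_rot":[0,0,16],"jaw":5},{"delta_pos":[1.5,32.2,1.5],"delta_rot":[0,0,16],"jaw":5},{"delta_pos":[1.5,32.2,1.5],"delta_rot":[0,0,16],"jaw":5},{"delta_pos":[1.5,32.2,1.5],"delta_rot":[0,0,16],"jaw":5},{"delta_pos":[1.5,32.2,1.5],"delta_rot":[0,0,16],"jaw":5},{"delta_pos":[1.5,32.2,1.5],"delta_rot":[0,0,16],"jaw":5},{"delta_pos":[1.5,32.2,1.5],"delta_rot":[0,0,16],"jaw":5},{"delta_pos":[1.5,32.2,1.5],"delta_rot":[0,0,16],"jaw":5},{"delta_pos":[1.5,32.2,1.5],"delta_rot":[0,0,16],"jaw":5}]'; python3 d.py 618.5 -246 80 4; python3 v.py g11
python3 - <<'E'
from h import *
im=cv2.imread('pics/g11fside.png'); cv2.imwrite('pics/g11c.png',cv2.resize(im[130:330,230:430],None,fx=3,fy=3,interpolation=cv2.INTER_CUBIC))
E
```

```text
time: 16.1
eef_pos: [617.7, -244.9, 74.3]
orientation: [[0.998, 0.07, -0.001], [0.07, -0.998, 0.001], [-0.001, -0.001, -1.0]]
contact_force: [0.5, -0.1, -0.2]
opening: 50.2
t 16.1 pos [ 617.7 -244.9   74.3] yaw 3.99 tilt [-1.e-03  9.e-04 -1.e+00] F [ 0.5 -0.1 -0.2] T [ 0.    0.05 -0.02] open 50.2 q6 63.4
delta cm [ 0.07  0.12 -0.57] rz -0.01
[ 617.71228372 -244.86914037   74.26496868] [-2.26298092e+01  3.21364240e+01  8.74925548e+01  3.18362055e-02
  6.04458233e+01  6.33681581e+01] 50.17428879670292 16.1
side origin 317 126
top origin 390 190
```

View pics/g11c.png

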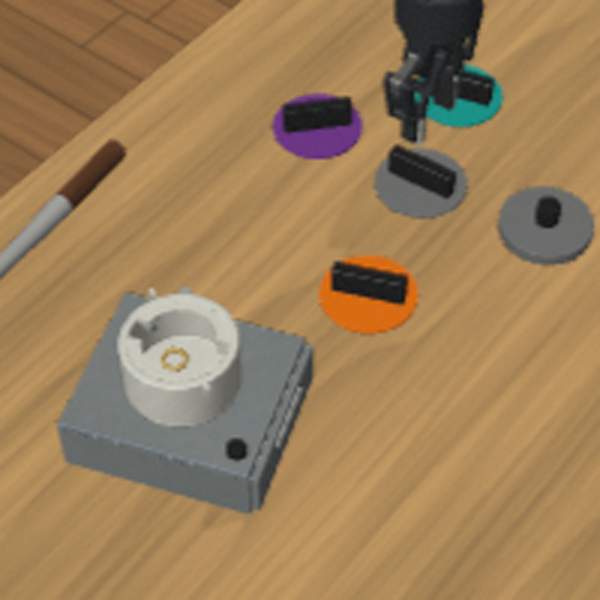

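View pics/g11ftop.png

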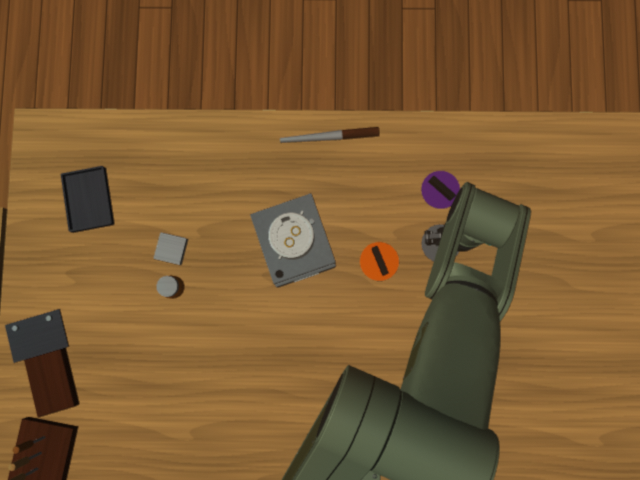

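```bash
python3 -m jog '[{"delta_pos":[0.1,0.1,3],"delta_rot":[0,0,0],"jaw":5},{"delta_pos":[0.1,0.1,4.5],"delta_rot":[0,0,0],"jaw":5},{"delta_pos":[0.1,0.1,4.5],"delta_rot":[0,0,0],"jaw":5}]'; python3 d.py 618.5 -246 0 4; python3 - <<'E'
from h import *
for n,(x,y) in(('side',(330,140)),('top',(400,205))):
    p=cams.camera(n); cv2.imwrite('pics/g12'+n+'.png',cv2.resize(p['pixels'][y:y+75,x:x+90,::-1],None,fx=7,fy=7,interpolation=cv2.INTER_CUBIC))
E
```

```text
time: 16.5
eef_pos: [616.9, -244.0, 27.6]
orientation: [[0.997, 0.072, -0.006], [0.072, -0.997, 0.002], [-0.005, -0.003, -1.0]]
contact_force: [-1.3, 0.3, 0.6]
opening: 49.8
t 16.5 pos [ 616.9 -244.    27.6] yaw 4.11 tilt [-0.0057  0.0024 -1.    ] F [-1.3  0.3  0.6] T [-0.02 -0.01  0.06] open 49.8 q6 63.3
delta cm [0.16 0.22 2.76] rz 0.11
```

View pics/g12side.png

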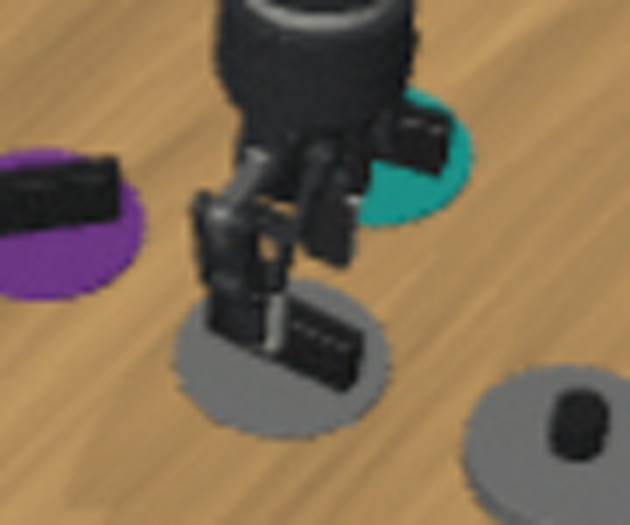

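View pics/g12top.png

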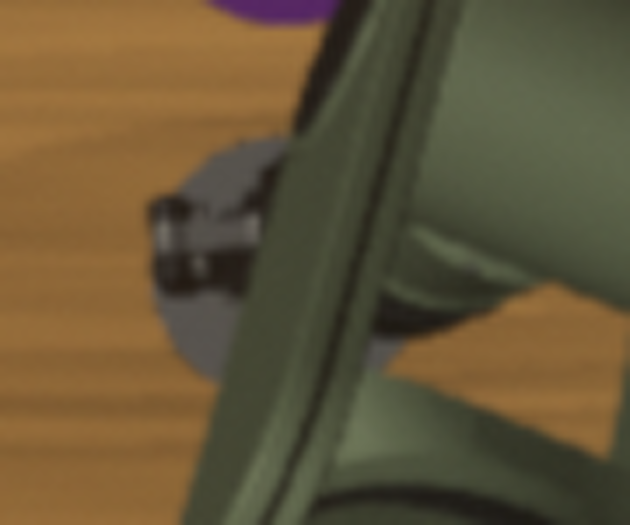

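```bash
python3 - <<'E'
from h import *
s=cams.camera('side')
for z in(45,50,55,60): print(z,atz(s,(330+268/7,140+348/7),z),atz(s,(330+332/7,140+262/7),z))
for z in (45,50,55,60): print(proj(s,[617,-219,z]),proj(s,[617,-269,z]))
# bar top corners in side
for u in((285,292),(362,340)): print(atz(s,(330+u[0]/7,140+u[1]/7),45))
im=cv2.imread('pics/s0.png')
cv2.imwrite('pics/lidside.png',cv2.resize(im[170:210,345:395],None,fx=12,fy=12,interpolation=cv2.INTER_CUBIC))
E
```

```text
45 [ 612.90981835 -219.653131     45.        ] [ 620.4049464  -276.47098109   45.        ]
50 [ 610.35728287 -215.59340241   50.        ] [ 617.8158816  -272.13433695   50.        ]
55 [ 607.80474739 -211.53367381   55.        ] [ 615.2268168  -267.79769281   55.        ]
60 [ 605.25221191 -207.47394522   60.        ] [ 612.637752   -263.46104867   60.        ]
[366.99082817 189.21541228] [376.93011131 179.3740151 ]
[367.08035512 188.00453904] [377.04550443 178.15607551]
[367.17038439 186.78687198] [377.16153427 176.93141568]
[367.2609202  185.56235374] [377.27820609 175.69997982]
[ 625.88146274 -250.14090232   45.        ]
[ 584.95901765 -246.84469542   45.        ]
```

View pics/lidside.png

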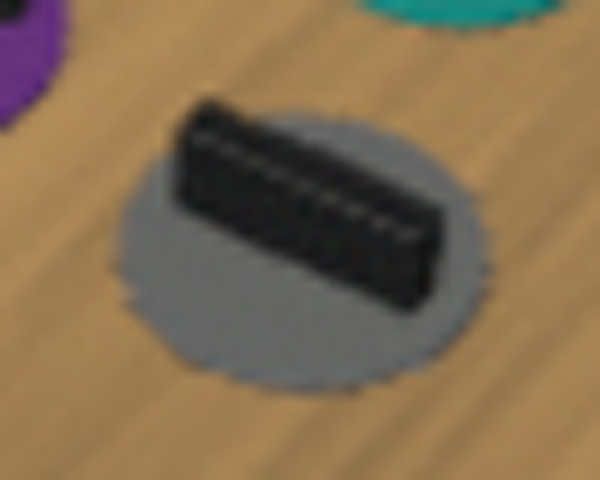

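```bash
python3 -m jog '[{"delta_pos":[0.1,0.1,1.5],"delta_rot":[0,0,0],"jaw":5},{"delta_pos":[0.1,0.1,2.5],"delta_rot":[0,0,0],"jaw":5},{"delta_pos":[0.1,0.1,2.5],"delta_rot":[0,0,0],"jaw":5}]'; python3 d.py 618.5 -245.5 2 4
```

```text
time: 16.95
eef_pos: [618.7, -246.4, 3.1]
orientation: [[0.998, 0.07, -0.004], [0.07, -0.998, 0.001], [-0.003, -0.002, -1.0]]
contact_force: [-0.4, 0.4, -0.1]
opening: 50.0
t 16.95 pos [ 618.7 -246.4    3.1] yaw 4.03 tilt [-0.0036  0.0014 -1.    ] F [-0.4  0.4 -0.1] T [-0.05  0.01 -0.04] open 50.0 q6 63.3
delta cm [-0.01 -0.09  0.11] rz 0.03
```

```bash
python3 -m jog '[{"delta_pos":[0,0,0.1],"delta_rot":[0,0,0],"jaw":2.5},{"delta_pos":[0,0,0.1],"delta_rot":[0,0,0],"jaw":1},{"delta_pos":[0,0,0.1],"delta_rot":[0,0,0],"jaw":0.5},{"delta_pos":[0,0,0.1],"delta_rot":[0,0,0],"jaw":0.5},{"delta_pos":[0,0,0.1],"delta_rot":[0,0,0],"jaw":0.5}]'; python3 d.py 618.5 -245.5 2 4
```

```text
time: 17.45
eef_pos: [620.5, -247.1, 4.7]
orientation: [[0.998, 0.07, 0.001], [0.07, -0.998, -0.0], [0.001, 0.001, -1.0]]
contact_force: [-0.5, -0.5, 2.1]
opening: 12.3
t 17.45 pos [ 620.5 -247.1    4.7] yaw 4.03 tilt [ 1.e-03 -5.e-04 -1.e+00] F [-0.5 -0.5  2.1] T [-0.02  0.01 -0.01] open 12.3 q6 63.3
delta cm [-0.19 -0.17  0.27] rz 0.03
```

```bash
python3 -m jog '[{"delta_pos":[0,0,-2],"delta_rot":[0,0,0],"jaw":0},{"delta_pos":[0,0,-5],"delta_rot":[0,0,0],"jaw":0},{"delta_pos":[0,0,-9],"delta_rot":[0,0,0],"jaw":0},{"delta_pos":[0,0,-13],"delta_rot":[0,0,0],"jaw":0},{"delta_pos":[0,0,-15.5],"delta_rot":[0,0,0],"jaw":0},{"delta_pos":[0,0,-15.5],"delta_rot":[0,0,0],"jaw":0}]'; python3 d.py 622 99 158 20; python3 v.py g13
```

```text
time: 18.05
eef_pos: [622.3, -247.8, 163.8]
orientation: [[0.997, 0.07, 0.008], [0.07, -0.998, -0.004], [0.008, 0.004, -1.0]]
contact_force: [0.1, -0.1, -0.9]
opening: 12.8
t 18.05 pos [ 622.3 -247.8  163.8] yaw 4.04 tilt [ 0.0082 -0.0035 -1.    ] F [ 0.1 -0.1 -0.9] T [-0.01 -0.02  0.  ] open 12.8 q6 63.3
delta cm [  2.41 -34.6    0.46] rz -15.96
[ 622.28449381 -247.77738533  163.83947729] [-2.26929677e+01  2.82604111e+01  8.05979740e+01 -4.10619044e-03
  7.06303469e+01  6.32709942e+01] 12.758819606147867 18.05
side origin 318 101
top origin 400 183
```

View pics/g13side.png

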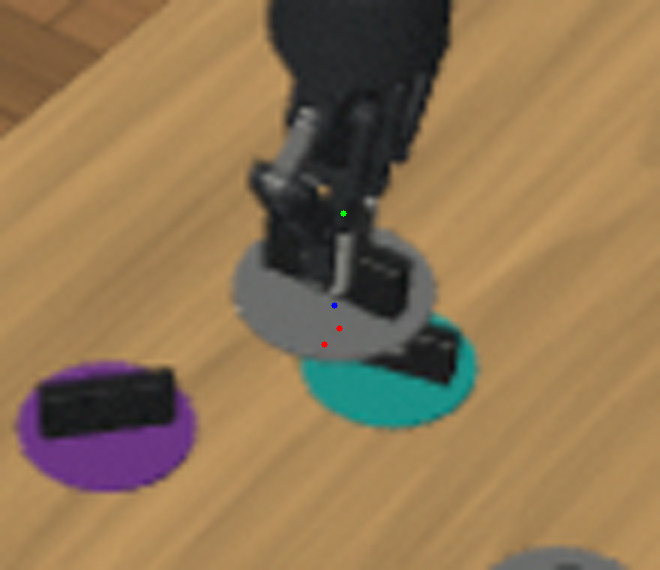

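View pics/g13top.png

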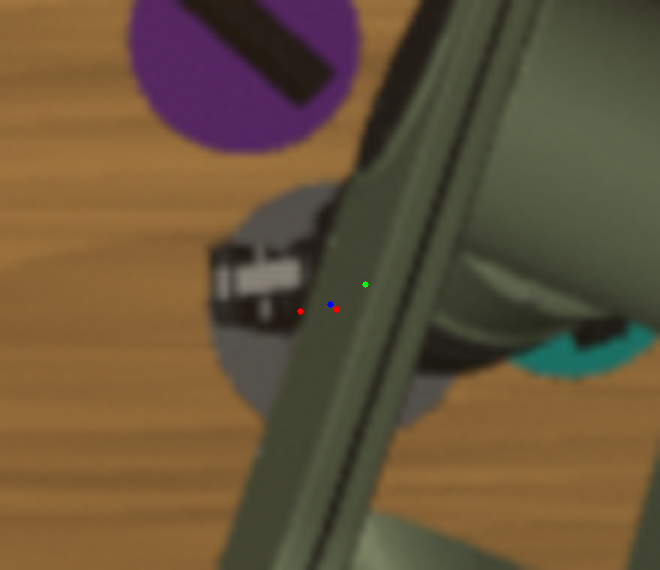

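```bash
cat > disc.py <<'E'
from h import *
import sys
# fit circle of radius 46 at height z to grey disc edge in both views. args: z
z=float(sys.argv[1]); x,y=float(sys.argv[2]),float(sys.argv[3])
o=observe(); print(o['eef_pos'].round(1), o['time'])
for n in('side','top'):
    p=cams.camera(n)
    h=cv2.cvtColor(p['pixels'],cv2.COLOR_RGB2HSV)
    u=proj(p,[x,y,z])
    g=p['pixels'].astype(int)
    m=((g.max(2)-g.min(2))<25)&(g.max(2)>55)&(g.max(2)<135)
    # template score over candidate centers: edge points inside vs outside
    best=None
    a=np.linspace(0,2*np.pi,120,endpoint=False)
    def samp(cx,cy,r):
        P=np.array([proj(p,[cx+r*np.cos(t),cy+r*np.sin(t),z]) for t in a]); P=np.round(P).astype(int)
        return m[P[:,1],P[:,0]]
    res=[]
    for cx in np.arange(x-14,x+14.1,1.5):
        for cy in np.arange(y-14,y+14.1,1.5):
            i=samp(cx,cy,43.5); q=samp(cx,cy,49)
            res.append(((i&~q).sum(),cx,cy))
    res.sort(reverse=True); k=[r for r in res if r[0]>=res[0][0]-1]
    print(n,res[0][0],np.mean(k,0)[1:],len(k))
E
python3 disc.py 176 620 -247
```

```text
[ 619.7 -246.7  158.7] 18.15
side 89 [ 618. -240.] 1
top 61 [ 616.5 -246. ] 1
```

```bash
python3 d.py 624 99.7 155 20; python3 -m jog '[{"delta_pos":[2.8,-34.5,0.4],"delta_rot":[0,0,-16],"jaw":0},{"delta_pos":[2.8,-34.5,0.4],"delta_rot":[0,0,-16],"jaw":0},{"delta_pos":[2.8,-34.5,0.4],"delta_rot":[0,0,-16],"jaw":0},{"delta_pos":[2.8,-34.5,0.4],"delta_rot":[0,0,-16],"jaw":0},{"delta_pos":[2.8,-34.5,0.4],"delta_rot":[0,0,-16],"jaw":0},{"delta_pos":[2.8,-34.5,0.4],"delta_rot":[0,0,-16],"jaw":0},{"delta_pos":[2.8,-34.5,0.4],"delta_rot":[0,0,-16],"jaw":0},{"delta_pos":[2.8,-34.5,0.4],"delta_rot":[0,0,-16],"jaw":0},{"delta_pos":[2.8,-34.5,0.4],"delta_rot":[0,0,-16],"jaw":0},{"delta_pos":[2.8,-34.5,0.4],"delta_rot":[0,0,-16],"jaw":0}]'; python3 d.py 624 99.7 150 20
```

```text
t 18.25 pos [ 618.9 -246.3  156.8] yaw 4.04 tilt [-0.004   0.0016 -1.    ] F [ 0.1  0.3 -1.7] T [0.03 0.   0.01] open 12.6 q6 63.3
delta cm [  2.95 -34.48   0.24] rz -15.96
time: 19.25
eef_pos: [623.2, 98.3, 153.9]
orientation: [[0.94, 0.342, -0.002], [0.342, -0.94, -0.001], [-0.003, 0.0, -1.0]]
contact_force: [-0.8, 0.2, -0.8]
opening: 12.5
t 19.25 pos [623.2  98.3 153.9] yaw 20.0 tilt [-0.0024 -0.001  -1.    ] F [-0.8  0.2 -0.8] T [ 0.03 -0.03 -0.01] open 12.5 q6 77.9
delta cm [ 0.13 -0.11  0.39] rz 0.0
```

```bash
python3 disc.py 166 622 99; python3 v.py g14
```

```text
[623.2  98.3 153.9] 19.25
side 91 [624.5 100. ] 1
top 45 [622.25  97.75] 2
[623.58512164  97.72878177 154.51839976] [ 7.87472557e+00  2.55129284e+01  8.66692427e+01 -2.34718048e-02
  6.78897091e+01  7.79533845e+01] 12.432520127643205 19.35
side origin 235 182
top origin 235 182
```

View pics/g14side.png

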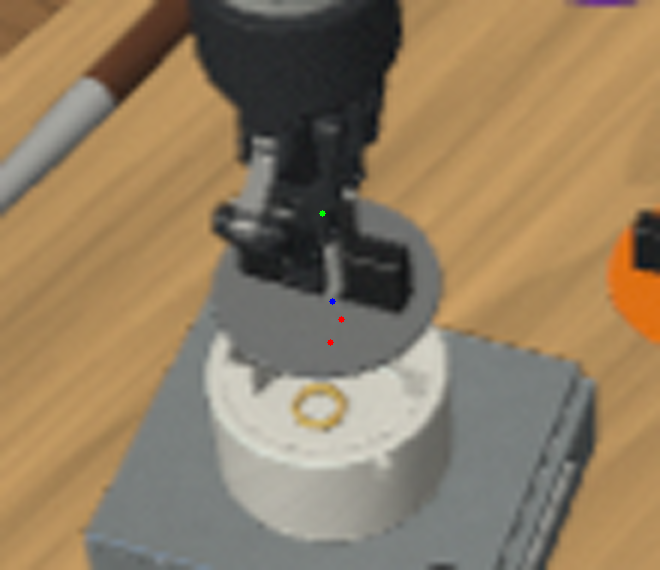

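View pics/g14top.png

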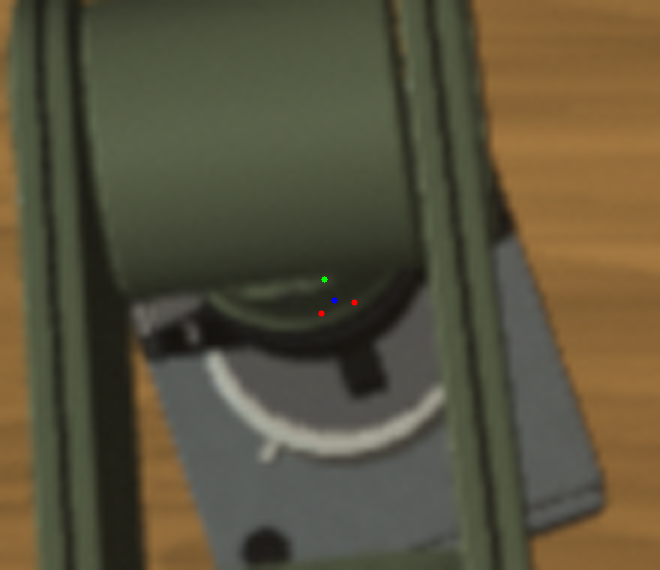

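```bash
python3 - <<'E'
from h import *
for n,f,z,r,c0,lo in(('side','s0',115,50,(622,99),'pot'),('top','t0',115,50,(622,99),'pot'),('side','s0',17,46,(618,-245),'lid'),('top','t0',17,46,(618,-245),'lid')):
    p=cams.camera(n); g=cv2.imread(f'pics/{f}.png').astype(int)
    d=g.max(2)-g.min(2)
    if lo=='pot': m=(g.min(2)>(125 if n=='top' else 150))
    else: m=(d<25)&(g.max(2)>55)&(g.max(2)<135)
    a=np.linspace(0,2*np.pi,120,endpoint=False); x,y=c0; res=[]
    for cx in np.arange(x-10,x+10.1,1):
        for cy in np.arange(y-10,y+10.1,1):
            S=[]
            for q in(r-2.5,r+3):
                P=np.array([proj(p,[cx+q*np.cos(t),cy+q*np.sin(t),z]) for t in a]); P=np.round(P).astype(int); S.append(m[P[:,1],P[:,0]])
            res.append(((S[0]&~S[1]).sum(),cx,cy))
    res.sort(reverse=True); k=[q for q in res if q[0]>=res[0][0]-2]
    print(n,lo,res[0][0],np.mean(k,0)[1:],len(k))
E
```

```text
side pot 111 [627. 104.] 1
top pot 107 [623. 102.] 1
side lid 107 [ 622.5 -242.5] 2
top lid 103 [ 619.  -245.5] 2
```

```bash
python3 d.py 624.3 100.5 128 20; python3 -m jog '[{"delta_pos":[0.15,-0.2,1],"delta_rot":[0,0,0],"jaw":0},{"delta_pos":[0.15,-0.2,2],"delta_rot":[0,0,0],"jaw":0},{"delta_pos":[0.15,-0.2,2.6],"delta_rot":[0,0,0],"jaw":0},{"delta_pos":[0.15,-0.2,2.6],"delta_rot":[0,0,0],"jaw":0}]'; python3 d.py 624.3 100.5 107 20;python3 v.py g15
```

```text
t 19.65 pos [623.8  98.6 155.3] yaw 19.98 tilt [ 2.e-04 -1.e-04 -1.e+00] F [-0.2  0.  -1.4] T [ 0.02  0.05 -0.03] open 12.4 q6 78.0
delta cm [ 0.11 -0.16  2.73] rz -0.02
time: 20.05
eef_pos: [623.4, 101.6, 127.3]
orientation: [[0.939, 0.343, -0.003], [0.343, -0.939, -0.001], [-0.003, -0.001, -1.0]]
contact_force: [-1.0, 0.1, -0.9]
opening: 12.5
t 20.05 pos [623.4 101.6 127.3] yaw 20.05 tilt [-3.4e-03 -6.0e-04 -1.0e+00] F [-1.   0.1 -0.9] T [ 0.   -0.    0.01] open 12.5 q6 78.2
delta cm [0.05 0.13 2.03] rz 0.05
[623.42009196 101.5520157  127.31007261] [ 8.21319128e+00  2.68227715e+01  8.86380306e+01 -9.22392668e-03
  6.47374657e+01  7.81713901e+01] 12.4852235898195 20.05
side origin 235 190
top origin 234 183
```

View pics/g15side.png

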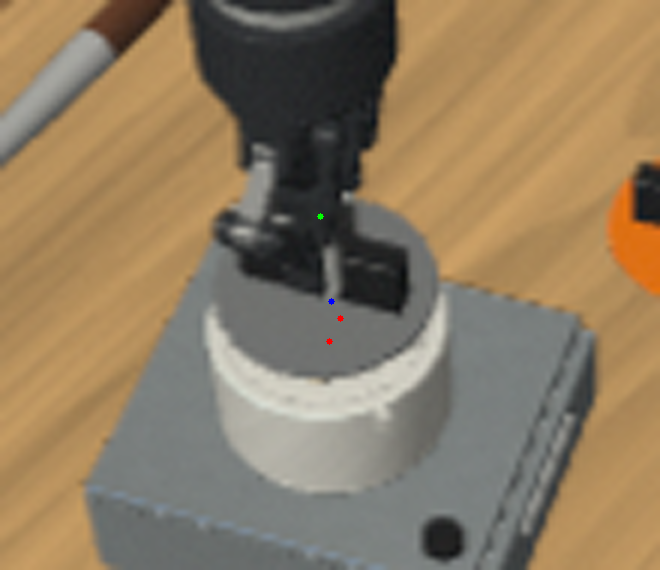

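View pics/g15top.png

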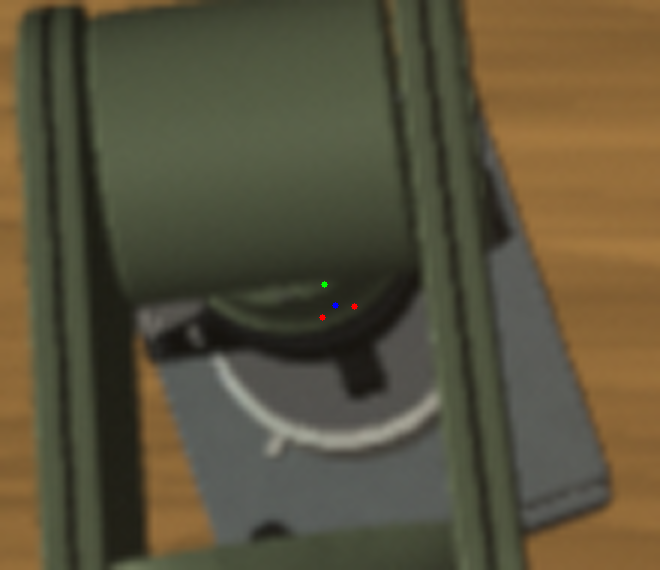

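```bash
python3 -m jog '[{"delta_pos":[0,0.1,0.4],"delta_rot":[0,0,0],"jaw":0},{"delta_pos":[0,0.1,0.7],"delta_rot":[0,0,0],"jaw":0},{"delta_pos":[0,0.1,1],"delta_rot":[0,0,0],"jaw":0},{"delta_pos":[0,0.1,1],"delta_rot":[0,0,0],"jaw":0}]'; python3 d.py 624.3 100.5 107 20
```

```text
time: 20.55
eef_pos: [624.5, 100.6, 118.7]
orientation: [[0.939, 0.343, -0.001], [0.343, -0.939, -0.0], [-0.001, -0.0, -1.0]]
contact_force: [-0.9, -0.2, -1.3]
opening: 12.6
t 20.55 pos [624.5 100.6 118.7] yaw 20.04 tilt [-9.e-04 -2.e-04 -1.e+00] F [-0.9 -0.2 -1.3] T [ 0.05  0.   -0.02] open 12.6 q6 78.1
delta cm [-0.02  0.01  1.17] rz 0.04
```

```bash
python3 -m jog '[{"delta_pos":[0,0,0.3],"delta_rot":[0,0,0],"jaw":0},{"delta_pos":[0,0,0.5],"delta_rot":[0,0,0],"jaw":0},{"delta_pos":[0,0,0.5],"delta_rot":[0,0,0],"jaw":0}]'; python3 -m jog '[{"delta_pos":[0,0,0.2],"delta_rot":[0,0,0],"jaw":0},{"delta_pos":[0,0,0.3],"delta_rot":[0,0,0],"jaw":0}]';python3 d.py 624.3 100.5 107 20
```

```text
time: 20.85
eef_pos: [624.6, 100.7, 113.8]
orientation: [[0.939, 0.343, -0.001], [0.343, -0.939, -0.0], [-0.001, -0.0, -1.0]]
contact_force: [-0.5, 0.4, -0.5]
opening: 12.7
time: 21.05
eef_pos: [624.8, 100.7, 111.0]
orientation: [[0.939, 0.343, -0.0], [0.343, -0.939, -0.0], [-0.0, 0.0, -1.0]]
contact_force: [-0.2, 0.5, -1.0]
opening: 12.7
t 21.05 pos [624.8 100.7 111. ] yaw 20.04 tilt [-0.e+00 -1.e-04 -1.e+00] F [-0.2  0.5 -1. ] T [-0.01  0.01  0.01] open 12.7 q6 78.1
delta cm [-0.05  0.    0.4 ] rz 0.04
```

```bash
python3 -m jog '[{"delta_pos":[0,0,0.15],"delta_rot":[0,0,0],"jaw":0},{"delta_pos":[0,0,0.3],"delta_rot":[0,0,0],"jaw":0}]'; python3 -m jog '[{"delta_pos":[0,0,0.15],"delta_rot":[0,0,0],"jaw":0},{"delta_pos":[0,0,0.15],"delta_rot":[0,0,0],"jaw":0}]';python3 d.py 624.3 100.5 107 20; python3 v.py g16
```

```text
time: 21.25
eef_pos: [624.9, 100.7, 108.1]
orientation: [[0.939, 0.343, 0.0], [0.343, -0.939, -0.0], [0.0, 0.0, -1.0]]
contact_force: [0.3, -0.1, -0.6]
opening: 12.8
time: 21.45
eef_pos: [624.9, 100.7, 106.7]
orientation: [[0.939, 0.343, 0.0], [0.343, -0.939, -0.0], [0.0, 0.0, -1.0]]
contact_force: [-0.5, 0.4, -0.9]
opening: 12.8
t 21.45 pos [624.9 100.7 106.7] yaw 20.04 tilt [ 1.e-04 -1.e-04 -1.e+00] F [-0.5  0.4 -0.9] T [ 0.   -0.04  0.02] open 12.8 q6 78.1
delta cm [-0.06  0.   -0.03] rz 0.04
[624.87069044 100.71393216 106.66046626] [ 8.11808026e+00  2.78358048e+01  9.01388041e+01 -6.80570044e-03
  6.20183978e+01  7.80807890e+01] 12.814517302855814 21.45
side origin 235 194
top origin 235 184
```

View pics/g16side.png

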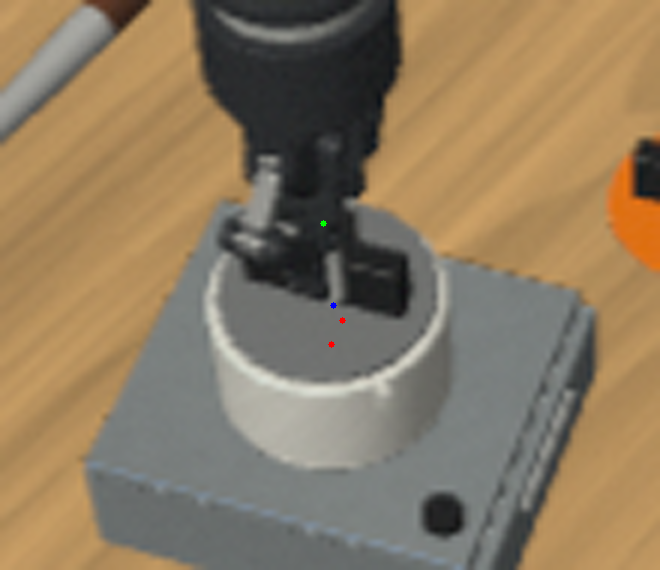

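```bash
python3 -m jog '[{"delta_pos":[0,0,0.15],"delta_rot":[0,0,0],"jaw":0},{"delta_pos":[0,0,0.15],"delta_rot":[0,0,0],"jaw":0}]'; python3 -m jog '[{"delta_pos":[0,0,0.15],"delta_rot":[0,0,0],"jaw":0},{"delta_pos":[0,0,0.15],"delta_rot":[0,0,0],"jaw":0}]'
```

```text
time: 21.75
eef_pos: [624.9, 100.7, 106.7]
orientation: [[0.939, 0.343, 0.001], [0.343, -0.939, 0.0], [0.001, 0.0, -1.0]]
contact_force: [-2.7, -0.8, 5.7]
opening: 12.4
time: 21.95
eef_pos: [624.9, 100.7, 106.6]
orientation: [[0.939, 0.343, 0.002], [0.343, -0.939, 0.0], [0.002, 0.0, -1.0]]
contact_force: [-5.2, -0.6, 12.6]
opening: 12.8
```

```bash
python3 -m jog '[{"delta_pos":[0,0,-0.2],"delta_rot":[0,0,0],"jaw":0},{"delta_pos":[-0.01,0.03,-0.2],"delta_rot":[0,0,6],"jaw":0},{"delta_pos":[-0.02,0.05,-0.2],"delta_rot":[0,0,12],"jaw":0},{"delta_pos":[-0.02,0.07,-0.2],"delta_rot":[0,0,18],"jaw":0},{"delta_pos":[-0.03,0.08,-0.2],"delta_rot":[0,0,24],"jaw":0},{"delta_pos":[-0.03,0.08,-0.2],"delta_rot":[0,0,24],"jaw":0}]'; python3 d.py 624.3 100.5 107 -25; python3 v.py g17
```

```text
time: 22.55
eef_pos: [625.7, 100.9, 106.7]
orientation: [[0.998, -0.069, 0.002], [-0.069, -0.998, 0.002], [0.002, -0.002, -1.0]]
contact_force: [0.1, 4.0, 4.2]
opening: 12.5
t 22.55 pos [625.7 100.9 106.7] yaw -3.96 tilt [ 0.0025  0.0019 -1.    ] F [0.1 4.  4.2] T [ 0.56  0.06 -0.03] open 12.5 q6 102.0
delta cm [-0.14  0.05 -0.03] rz 21.04
[625.70297208 100.91879052 106.67185578] [8.07649721e+00 2.78326947e+01 9.01427548e+01 9.76385994e-02
 6.18695915e+01 1.01991848e+02] 12.462913113905463 22.55
side origin 235 194
top origin 235 184
```

View pics/g17side.png

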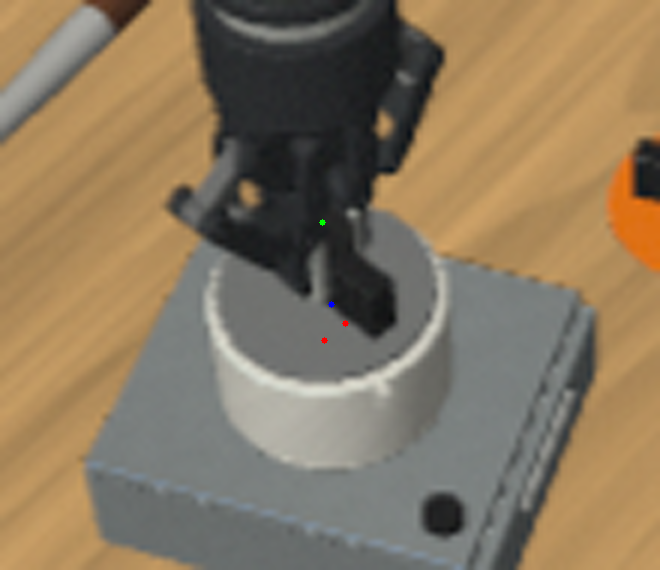

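```bash
python3 -m jog '[{"delta_pos":[0,-0.06,0],"delta_rot":[0,0,6],"jaw":0},{"delta_pos":[0,-0.06,0],"delta_rot":[0,0,12],"jaw":0},{"delta_pos":[0,-0.06,0],"delta_rot":[0,0,17],"jaw":0},{"delta_pos":[0,-0.06,0],"delta_rot":[0,0,21],"jaw":0},{"delta_pos":[0,-0.06,0],"delta_rot":[0,0,21],"jaw":0},{"delta_pos":[0,-0.06,0],"delta_rot":[0,0,21],"jaw":0}]'; python3 d.py 624.3 100.5 107 -25; python3 v.py g18
```

```text
time: 23.25
eef_pos: [626.0, 101.4, 106.7]
orientation: [[0.908, -0.42, 0.003], [-0.42, -0.908, 0.002], [0.002, -0.003, -1.0]]
contact_force: [1.8, 5.1, 5.0]
opening: 12.8
t 23.25 pos [626.  101.4 106.7] yaw -24.81 tilt [ 0.003   0.0016 -1.    ] F [1.8 5.1 5. ] T [ 0.57 -0.04  0.09] open 12.8 q6 122.9
delta cm [-0.12  0.15 -0.03] rz 0.19
[625.98742274 101.35686417 106.66414176] [8.12310729e+00 2.78478925e+01 9.01170710e+01 7.42744925e-02
 6.18505983e+01 1.22898589e+02] 12.784330478194477 23.25
side origin 235 194
top origin 235 183
```

View pics/g18side.png

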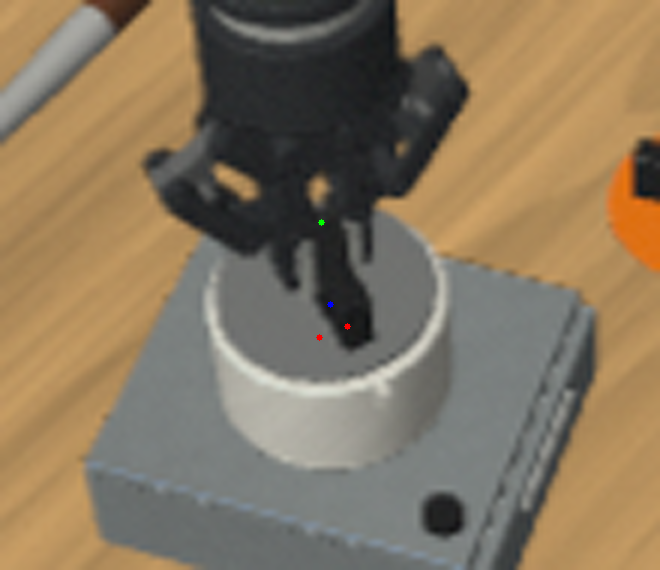

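View pics/g18top.png

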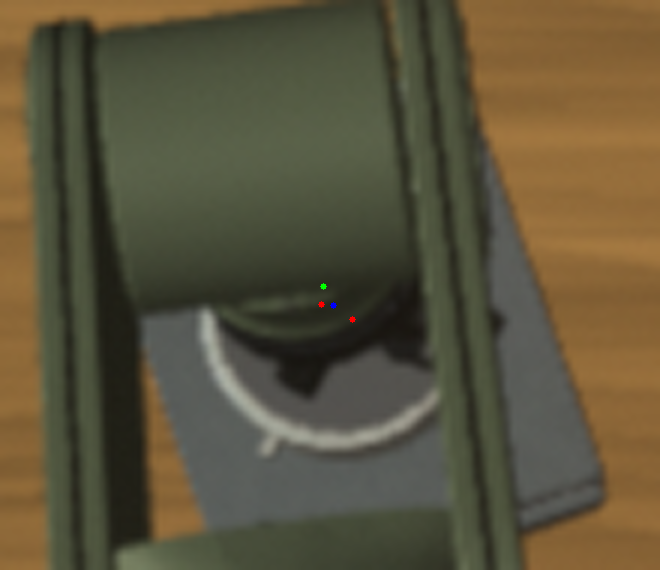

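```bash
python3 - <<'E'
from h import *
c=np.array([623.7,101.8])
for n in('top','side'):
    p=cams.camera(n); x0,y0=(255,215) if n=='top' else (262,215)
    k=11; im=cv2.resize(p['pixels'][y0:y0+50,x0:x0+70,::-1],None,fx=k,fy=k,interpolation=cv2.INTER_CUBIC)
    for yaw,col in((-25,(0,255,0)),(-17,(0,0,255)),(-33,(255,255,0))):
        a=np.radians(yaw); X=np.array([np.cos(a),np.sin(a)]);Y=np.array([-np.sin(a),np.cos(a)])
        pts=np.array([proj(p,[*(c+X*i+Y*j),147]) for i,j in((35,7),(-35,7),(-35,-7),(35,-7))])
        cv2.polylines(im,[np.int32((pts-[x0,y0])*k)],True,col,1)
    cv2.imwrite(f'pics/o_{n}.png',im)
E
```

```text
(no output)
```

View pics/o_top.png

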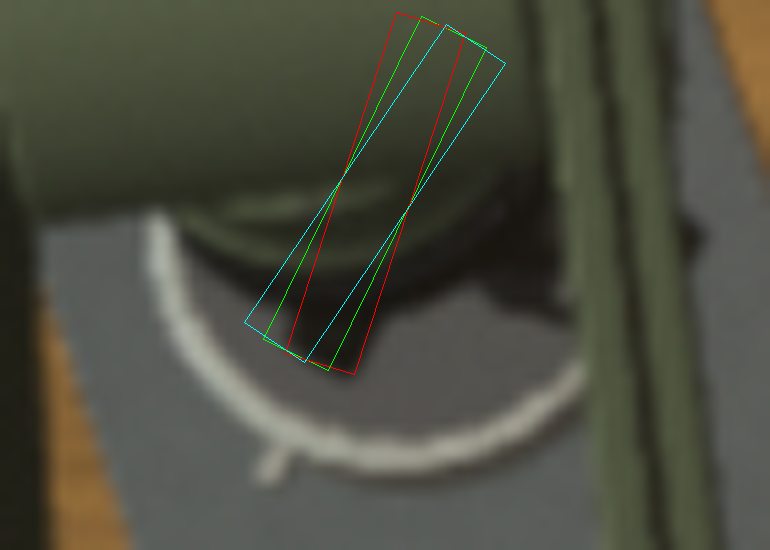

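View pics/o_side.png

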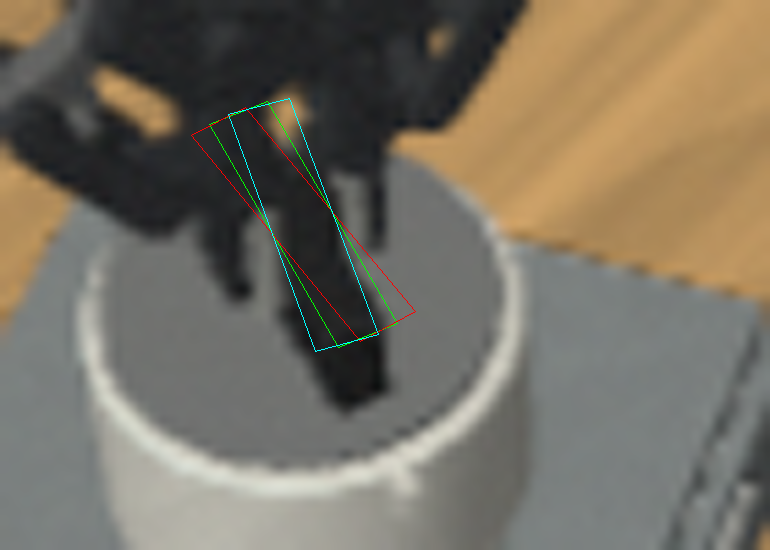

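```bash
python3 - <<'E'
from h import *
c=np.array([623.7,101.8])
p=cams.camera('top'); q=cams.camera('side')
for n,p,(x0,y0) in(('top',p,(270,235)),('side',q,(275,228))):
    k=20; im=p['pixels'][y0:y0+28,x0:x0+36,::-1].astype(float); im=np.clip(im*2.2,0,255).astype(np.uint8)
    im=cv2.resize(im,None,fx=k,fy=k,interpolation=cv2.INTER_CUBIC)
    a=np.radians(-25); X=np.array([np.cos(a),np.sin(a)]);Y=np.array([-np.sin(a),np.cos(a)])
    for z,col in((147,(0,255,0)),(119,(0,0,255))):
        pts=np.array([proj(p,[*(c+X*i+Y*j),z]) for i,j in((35,7),(-35,7),(-35,-7),(35,-7))])
        cv2.polylines(im,[np.int32((pts-[x0,y0]+.5)*k)],True,col,1)
    cv2.imwrite(f'pics/e_{n}.png',im)
E
```

```text
(no output)
```

View pics/e_top.png

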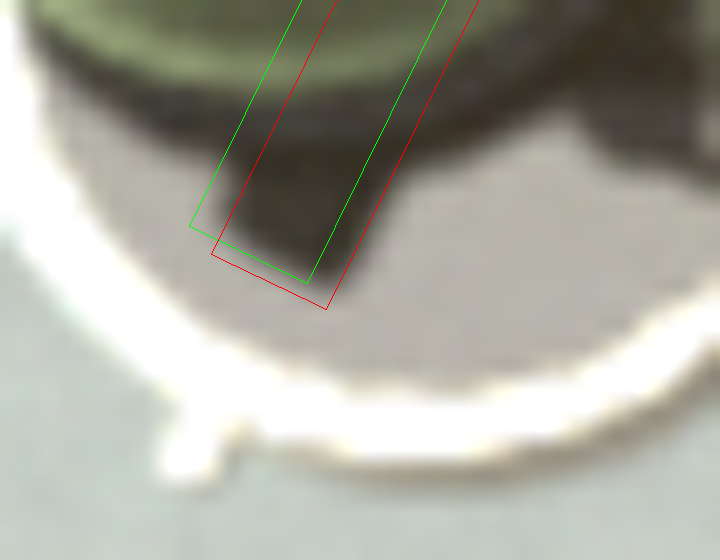

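View pics/e_side.png

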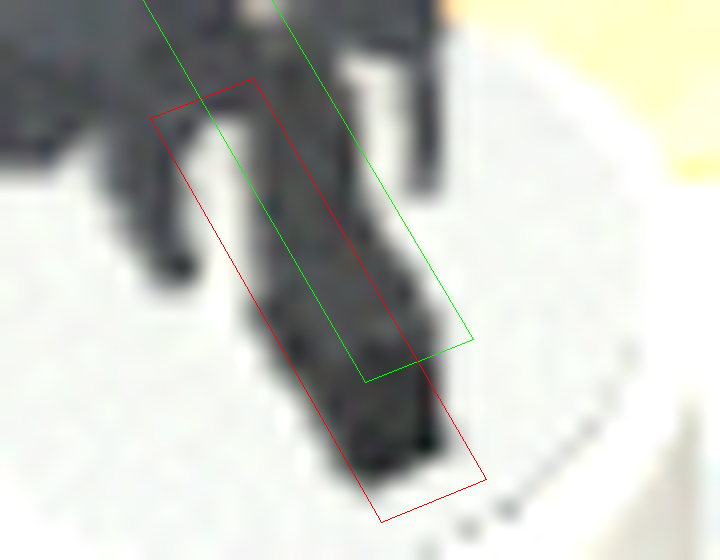

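```bash
python3 - <<'E'
from h import *
o=observe(); print(o['time'],o['opening'],o['contact_force'].round(1))
p=cams.camera('top'); q=cams.camera('side')
a=np.radians(20);X=np.array([np.cos(a),np.sin(a)]);Y=np.array([-np.sin(a),np.cos(a)]);c=np.array([622,99.5])
for n,p,f,(x0,y0) in(('top',p,'g13ftop',(265,250)),('side',q,'g13fside',(295,230))):
    k=9; im=cv2.resize(cv2.imread(f'pics/{f}.png')[y0:y0+60,x0:x0+80],None,fx=k,fy=k,interpolation=cv2.INTER_CUBIC)
    for d,col in((-93,(0,255,0)),(-103,(0,0,255))):
        pts=np.array([proj(p,[*(c+X*d+Y*j),54]) for j in(-73,73)])
        cv2.polylines(im,[np.int32((pts-[x0,y0]+.5)*k)],False,col,1)
    cv2.imwrite(f'pics/d_{n}.png',im)
E
```

```text
23.55 12.411281259867797 [1.  4.2 5.7]
```

View pics/d_top.png

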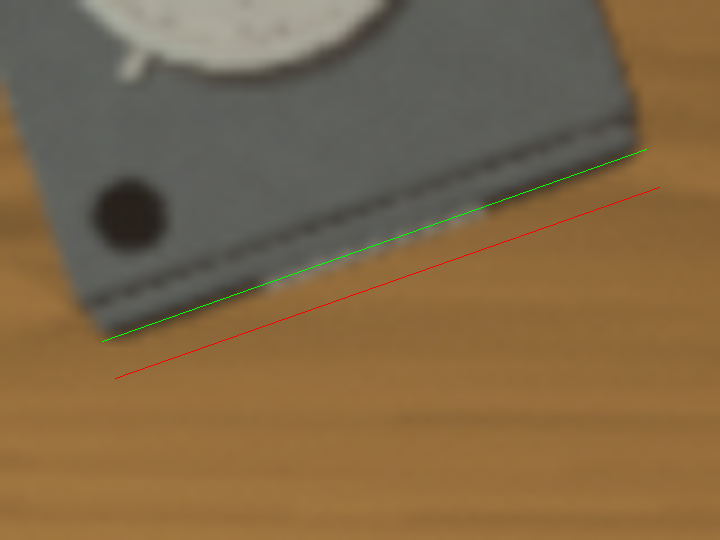

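View pics/d_side.png

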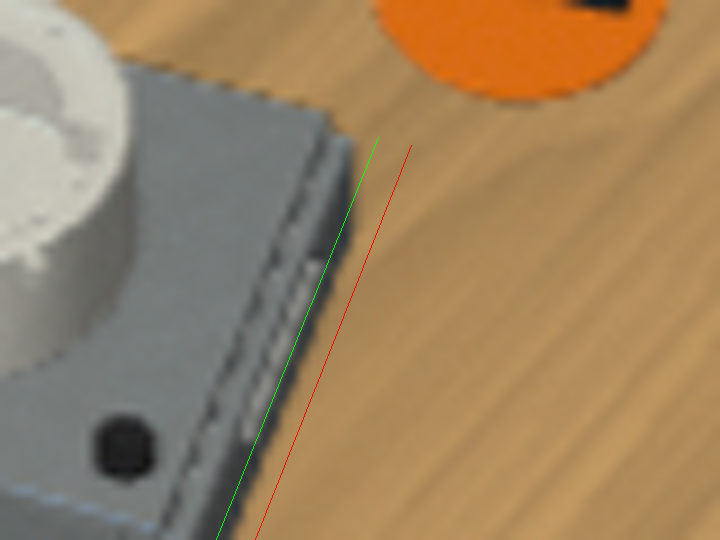

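```bash
python3 d.py 624 100 107 -25; python3 -c "
from station import job; print(job.close_job())"
```

```text
t 23.65 pos [626.  101.3 106.7] yaw -24.81 tilt [ 0.003   0.0016 -1.    ] F [1.2 4.4 5.1] T [ 0.64 -0.1   0.06] open 12.8 q6 122.9
delta cm [-0.12  0.21 -0.03] rz 0.19
the job is handed in; nothing more can be done
None
```

I shut the drawer, set the grey lid into the pot and turned it clockwise to about 45°. I handed the job in at 23.65 s with the lid still gripped; the hand-in gives no verdict.

**Drawer:** My first push passed over the panel. Reported tool heights read about 39.5 mm too low, which I measured by lowering the closed fingertips onto the bench until they touched (29 N). I corrected for that, and the second push ended at the stop at about 11 N. In the top view the panel edge lies on the shut line, 93 mm in front of the origin.

**Lid:** It dropped through the gaps with no contact until it sat on the rim, at the height expected for a seated lid. I backed off slightly before turning.

**Last checks:**
- **Turn:** the tool stood at −24.8° against the polisher's measured 20°, so about 44.8° of turn. The bar edges in the side and top views were only a rough check, good to a few degrees, and agreed with this.
- **Grip:** the jaws read 12.4–12.8 mm on the 14 mm bar. The finger force itself was not read directly.
- **Forces:** about 4–5 N sideways and 5 N upward, steady.
- **Not checked directly:** the catch was not seen, but the turn stayed well short of 60°. I did not re-measure the bystanders; I saw no contact with any of them.

**Disagreements:** the two cameras put the pot's axis about 5 mm apart. The drawn bar outline also sat about 2.5 mm off the picture, within the lid's 3 mm of play.

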